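# Set out the tile and trim samples

### The arm

A 7-joint arm with a two-finger parallel gripper is mounted at the origin on the work surface. World frame = base frame: x ahead of the robot, y to its left, z up, the work surface at z = 0. Lengths are in m, angles in degrees, forces in N, time in s.
With the tool pointing down it reaches from about 0.425 to 0.875 m from the base axis. Payload 8.4 kg.
Tool frame: the origin (TCP) lies at the very end of the fingers, on their centre line; the grasp point (between the pads) lies r.grip_depth behind it (r.grip_depth is the distance from the TCP to the grasp point, in m); z points along the fingers, y is the direction in which the jaws open and shut (so a half turn about z gives the same grasp; the last joint's range is limited). The gripper opens to 85 mm and grips with 20 to 120 N. Pads are 22 mm wide; open, the fingers measure 114 mm over their backs; the gripper's body (76 mm by 85 mm) begins 54 mm behind the grasp point. The pads swing forward as they close: fully open they stand 13 mm farther back than shut.
Start: joints at [58.316, 19.091, 2.286, 83.961, -0.768, 76.965, -3.352], TCP at [0.285, -0.584, 0.231] pointing down, gripper open.
Joint ranges: [-147.57, 147.57], [-21.85, 119.76], [-74.77, 79.35], [14.55, 137.4], [-85.83, 265.84], [4.83, 119.75], [-152.11, 152.11]. Speed limits (degrees/s): [127.2, 127.2, 159.86, 159.86, 180, 180, 180].

### API

Orientations are given as a 3x3 rotation matrix whose columns are the frame's x, y, z axes.
In Python, from station import observe, vision, close_job, r gives the robot as it stands. The module is installed in compiled form; this text tells all that it offers.
- The arm moves only by the tool play_rows, never from a script. Its argument "series" is a list of rows, each a list of 6 numbers: the shift along the tool's x, y, z in mm, then the turn, a rotation vector about the tool's x, y, z in degrees. In form: [[x, y, z, rx, ry, rz], ...]. A call has 1 to 12 rows; each row is the pose to reach, as a shift and turn from the pose commanded when the call began, along the tool's axes at that moment; what a row does not reach only later rows make up. A row lasts 1/12 s, in which the tool goes at most 41.7 mm and 7.16 degrees, less where a joint would pass 70% of its speed; a pose out of reach is approached as far as the arm can. A call with a gripper value outside its range is refused whole. "grip" is the finger opening in mm, from 0 to 85.4, set as the call begins (left out, the last holds). The fingers move at their own pace and stop on an object; "squeeze" is the grip in N (left out, the last holds). Time passes only in rows, so rows that repeat a pose let the fingers close. It gives the time, the measured TCP pose, the force and the opening at its end, in the units of the state.
- observe(): the state, without advancing time (a new reading comes with each control period).
- vision.capture(name): name is "scene" or "top" or "wrist"; returns a dict with "image" (384x512x3 uint8, blue, green, red), "fovy" (degrees; the focal length in pixels is half the picture's height over the tangent of half this angle, whatever the lens; pixels are square), "cx", "cy" (the principal point, pixels), "rvec" (rotation vector, rad) and "tvec" (3), from world to camera coordinates, as OpenCV has them; the wrist camera has in their place "T_tool_cam" (4x4, takes a point from camera to tool coordinates, whose origin is the TCP and whose axes are the flange's). Camera axes: x right, y down, z forward; pixel columns grow to the right and rows downward; lengths in m; the calibration is good to about 2 mm. The wrist camera is an equidistant fisheye: a pixel r from the principal point sees the ray r / f radians off the axis. A picture is of the moment at which its call begins: read the wrist's pose just before it. There is no depth.
- close_job(): hands the job in, once; it reports no verdict.
The state is a dict: "time_s": time; "q": joint angles; "dq": joint speeds; "joint_torque": joint torques, N m; "ee_pos": TCP position; "tool_rot": TCP orientation; "ft_force": force on the tool from outside, world axes, zero at the start; "ft_torque": the same for the moment, N m; "width": finger opening in m.
Only numpy, scipy, OpenCV 4.12 (cv2) and the standard library are available. Lean on these libraries where they do the work, as an engineer would, in place of code of your own. Each camera call takes 0.05 s, during which the arm holds its last target. There are 200 camera calls.

### The job

Set out the customer's samples: lay each of the three square glazed tiles flat, centred and squared up on the small mount whose border has its colour, and leave the hexagonal tile where it lies. When all three tiles are in place, pick up the black and the steel trim bar together in one grasp, lift them well clear of the bench, and set them down still side by side in the middle of the long black-bordered mount, lengthwise along it.

Things in the scene. Friction and masses are not known exactly. Their poses are not given: they have to be found in the camera images.
- tile_white_mid (a point): glossy white square glazed tile, loose, 50 x 50 mm and 12 mm thick, about 70 g, lying flat on the bench. The point is its centre, half-way up (6 mm above its underside); x and y run along its edges, z up.
- tile_blue_mid (a point): blue square glazed tile, loose, 50 x 50 mm and 12 mm thick, about 70 g, lying flat on the bench. The point is its centre, half-way up (6 mm above its underside); x and y run along its edges, z up.
- tile_green_mid (a point): green square glazed tile, loose, 50 x 50 mm and 12 mm thick, about 70 g, lying flat on the bench. The point is its centre, half-way up (6 mm above its underside); x and y run along its edges, z up.
- hex_blue_mid (a point): the hexagonal tile, the same blue as the blue square tile but six-sided: 50 mm across flats, 12 mm thick, lying flat among the others. To be left alone. The point is its centre, half-way up.
- mount_white_top (a point): white sample mount: a fixed flat board 80 x 80 mm, 8 mm thick, with a white border 11 mm wide round a flush brown cork field 58 mm square. The point is the centre of its top face, 8 mm above the bench; x and y run along its edges, z up. (A loose wooden block 60 x 40 mm, 30 mm high, lies somewhere among the tiles and mounts and is the tallest thing among them; it is not needed. Centres in this group are at least 105 mm apart.)
- mount_blue_top (a point): blue sample mount, as the white one (80 x 80 x 8 mm, fixed) but with a blue border. The point is the centre of its top face, 8 mm above the bench; x and y run along its edges, z up.
- mount_green_top (a point): green sample mount, as the white one (80 x 80 x 8 mm, fixed) but with a green border. The point is the centre of its top face, 8 mm above the bench; x and y run along its edges, z up.
- bar_black_mid (a point): black anodised trim bar, loose, 120 mm long, 12 x 12 mm in section, about 50 g, lying on the bench with the steel bar beside it at its +y side. The point is its centre, half-way up (6 mm); x runs along its length, z up.
- bar_steel_mid (a point): steel-grey trim bar, same size and mass as the black bar, lying parallel to it with a gap of 1.5 mm (so 25.5 mm over the two, 13.5 mm between their centre lines). The point is its centre, half-way up; x runs along its length.
- mount_long_top (a point): long sample mount: a fixed flat board 160 x 70 mm, 8 mm thick, with a black border 12 mm wide round a flush cork field. The point is the centre of its top face, 8 mm above the bench; x runs along its length, z up.
Mind the look-alikes: they are no part of the job. What is meant by the part that bears tile_white_mid is not yellow, and is the smaller of those in its own colour. Leave any brown look-alike of the part that bears tile_blue_mid alone.

How it is judged:
By the outcome, as a careful person would: the job done as asked, in the order asked, and still so for the second after the job is handed in, with the robot touching nothing.
It also fails if it takes over 96 s, if anything falls off the work surface, if the arm or the gripper's body presses on something with over 40 N, if the wrist force passes 120 N, or if a joint passes its speed limit or range.

## Working session

There is one attempt and no reset: what is moved stays moved. The work goes in short steps, Python scripts to look and compute and a tool call to move; the robot and the scene stay as the last step left them, time stands still between calls to the robot, and variables do not carry over. Pictures are saved under pics/ and viewed, about 12 in all and at most 16, crops included, and the job is handed in when it is done.

Besides the shell and the picture viewer there is one more tool, called after "Call:" as name([rows], argument=value, ...), one row to a line, values as JSON. play_rows: Moves the arm, as the interface text tells. Its arguments: {"type":"object","properties":{"series":{"type":"array","items":{"type":"array","items":{"type":"number"}}},"grip":{"type":"number"},"squeeze":{"type":"number"}},"required":["series"]}

```bash
mkdir -p pics; python3 - <<'E'
from station import observe, vision, r
import cv2,numpy as np
o=observe();print(o['ee_pos'],o['tool_rot'],o['width'],o['time_s'],r.grip_depth)
for n in("top","scene"):
    c=vision.capture(n);print(n,c['fovy'],c['cx'],c['cy'],c['rvec'],c['tvec'])
    cv2.imwrite(f'pics/{n}0_raw.png',c['image'])
    cv2.imwrite(f'pics/{n}0.png',cv2.resize(c['image'],(800,600),interpolation=cv2.INTER_CUBIC))
c=vision.capture("wrist");print(c['fovy'],c['cx'],c['cy'],c['T_tool_cam'])
E
```

```text
[ 0.28470585 -0.5838185   0.23042017] [[ 8.98795204e-01  4.38367958e-01 -8.45499078e-04]
 [ 4.38368751e-01 -8.98794098e-01  1.41657155e-03]
 [-1.38950004e-04 -1.64384809e-03 -9.99998639e-01]] 0.08539770770517013 0.0 0.0187
top 42.47884174852737 259.09164373337126 197.6486091754443 [ 2.14853651 -2.21489847  0.06631409] [0.02291362 0.49504134 1.37150144]
scene 42.44284172135539 256.5772493848855 196.20997639753244 [ 0.95857898  2.53734246 -0.98980397] [ 0.36598137 -0.19404503  1.55208601]
65.70646984690485 256.2514949851715 195.78622201723616 [[-7.54567317e-04 -9.59012894e-01 -2.83361430e-01  7.28870995e-02]
 [ 9.99999279e-01 -4.58886555e-04 -1.10984988e-03 -4.73812843e-04]
 [ 9.34329593e-04 -2.83362063e-01  9.59012548e-01 -1.42540995e-01]
 [ 0.00000000e+00  0.00000000e+00  0.00000000e+00  1.00000000e+00]]
```

View pics/top0.png

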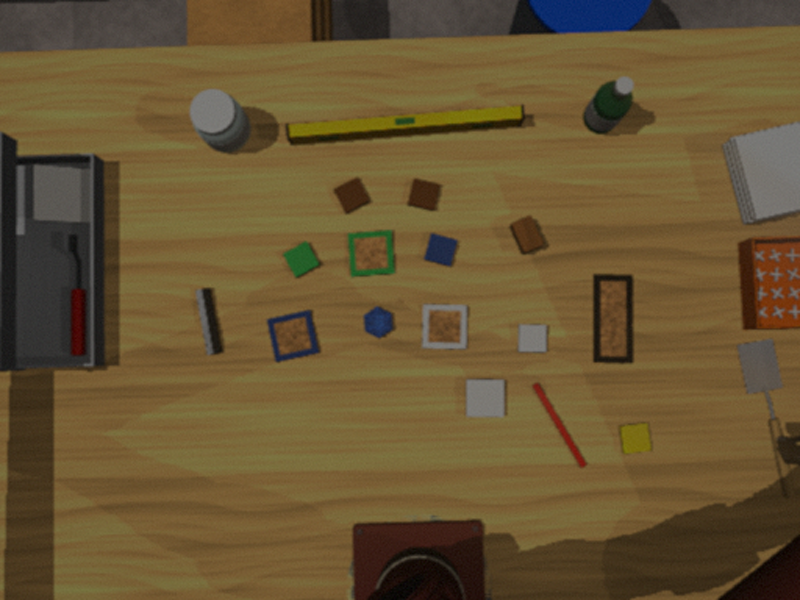

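View pics/scene0.png

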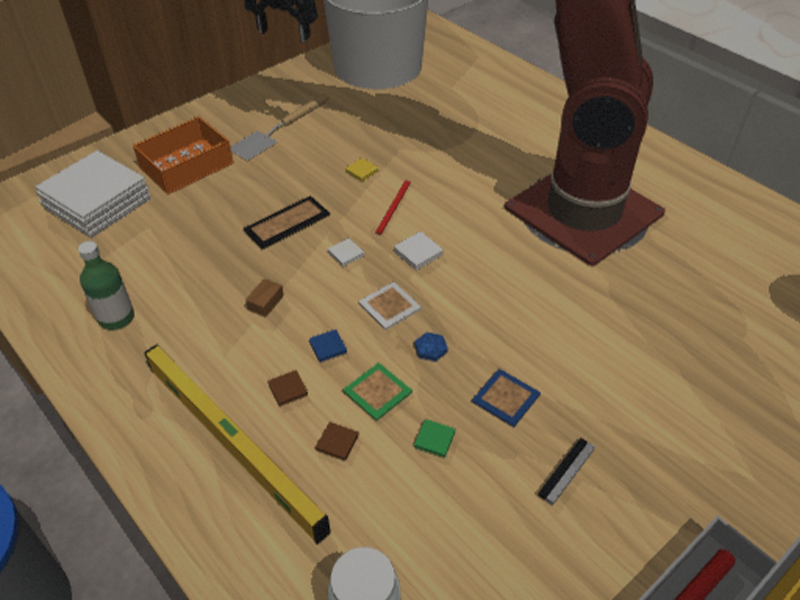

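The top view (800x600 scale) shows:

| Item | Pixel position |
|---|---|
| Green tile | (302,260) |
| Blue tile | (441,250) |
| Hexagonal tile | (378,321) |
| Small white tile | (533,338) |
| Large white look-alike | (485,398) |
| Green mount | (372,253) |
| Blue mount | (294,335) |
| White mount | (444,326) |
| Bars | (209,321) |
| Long mount | (613,318) |
| Wooden block | (528,235) |

There are also brown and yellow look-alikes, which I'll leave alone.

```bash
cat > h.py <<'E'
import numpy as np, cv2
from scipy.spatial.transform import Rotation as R
from station import observe, vision, r
def cam(name):
    o=observe(); c=vision.capture(name); f=192/np.tan(np.radians(c['fovy'])/2)
    if name=='wrist':
        T=np.eye(4);T[:3,:3]=o['tool_rot'];T[:3,3]=o['ee_pos'];T=T@c['T_tool_cam']
        Rc,p=T[:3,:3],T[:3,3]
    else:
        Rw=R.from_rotvec(np.ravel(c['rvec'])).as_matrix();Rc=Rw.T;p=-Rc@np.ravel(c['tvec'])
    return dict(img=c['image'],f=f,c=(c['cx'],c['cy']),R=Rc,p=p,fish=name=='wrist')
def pix2w(C,uv,z):
    d=(np.atleast_2d(uv)-C['c'])/C['f']
    if C['fish']:
        t=np.linalg.norm(d,axis=1,keepdims=True)+1e-12
        ray=np.hstack([d/t*np.sin(t),np.cos(t)])
    else: ray=np.hstack([d,np.ones((len(d),1))])
    w=ray@C['R'].T
    return (C['p']+w*((z-C['p'][2])/w[:,2:]))[:,:2]
def w2pix(C,P):
    v=(np.atleast_2d(P)-C['p'])@C['R']
    if C['fish']:
        n=np.linalg.norm(v[:,:2],axis=1,keepdims=True)+1e-12
        return C['c']+C['f']*v[:,:2]/n*np.arctan2(n,v[:,2:])
    return C['c']+C['f']*v[:,:2]/v[:,2:]
def ortho(C,x,y,z,half,s):
    """top-down rectified view at plane z, s px per m; col=+x, row=-y"""
    n=int(2*half*s);j,i=np.meshgrid(np.arange(n),np.arange(n))
    X=x-half+j/s;Y=y+half-i/s
    uv=w2pix(C,np.c_[X.ravel(),Y.ravel(),np.full(n*n,z)]).astype(np.float32)
    return cv2.remap(C['img'],uv[:,0].reshape(n,n),uv[:,1].reshape(n,n),cv2.INTER_CUBIC)
def go(x,y,z,yaw):
    """print row numbers for tool: TCP at xyz, down, tool x axis at yaw deg"""
    o=observe();R0=o['tool_rot'];a=np.radians(yaw)
    Rt=np.array([[np.cos(a),np.sin(a),0],[np.sin(a),-np.cos(a),0],[0,0,-1]])
    d=R0.T@(np.array([x,y,z])-o['ee_pos'])*1000
    rv=R.from_matrix(R0.T@Rt).as_rotvec(degrees=True)
    print('row',np.round(d,1),np.round(rv,2),'rows>=',np.ceil(max(np.linalg.norm(d)/41.7,np.linalg.norm(rv)/7.16)),'t',o['time_s'])
E
python3 - <<'E'
from h import *
C=cam('top')
for n,u,v,z in [('tw',533,338,.012),('tb',441,250,.012),('tg',302,260,.012),('mw',444,326,.008),('mb',294,335,.008),('mg',372,253,.008),('bars',209,321,.012),('ml',613,318,.008),('hex',378,321,.012)]:
    print(n,pix2w(C,[u*.64,v*.64],z)[0].round(3))
E
```

```text
tw [ 0.436 -0.221]
tb [ 0.601 -0.061]
tg [0.59  0.192]
mw [ 0.463 -0.062]
mb [0.455 0.21 ]
mg [0.6   0.065]
bars [0.485 0.363]
ml [ 0.468 -0.367]
hex [0.475 0.057]
```

```bash
python3 -c "
from h import *
go(.53,-.22,.24,0)"
```

```text
row [ 379.9 -219.7   -9. ] [-6.0e-02  2.0e-02  2.6e+01] rows>= 11.0 t 0.2
```

Call:
play_rows([
  [380,-220,-9,-0.1,0,26],
  [380,-220,-9,-0.1,0,26],
  [380,-220,-9,-0.1,0,26],
  [380,-220,-9,-0.1,0,26],
  [380,-220,-9,-0.1,0,26],
  [380,-220,-9,-0.1,0,26],
  [380,-220,-9,-0.1,0,26],
  [380,-220,-9,-0.1,0,26],
  [380,-220,-9,-0.1,0,26],
  [380,-220,-9,-0.1,0,26],
  [380,-220,-9,-0.1,0,26],
  [380,-220,-9,-0.1,0,26],
])

```text
time_s: 1.2
ee_pos: [0.5334, -0.2125, 0.2403]
tool_rot: [[1.0, 0.009, 0.002], [0.009, -1.0, 0.001], [0.002, -0.001, -1.0]]
ft_force: [-0.5, 0.7, 0.0]
width: 0.0855
```

```bash
python3 - <<'E'
from h import *
import pickle
o=observe();print(o['ee_pos'],o['tool_rot'][:,0],abs(o['dq']).max())
C=cam('wrist');pickle.dump(C,open('w1.pkl','wb'))
cv2.imwrite('pics/w1.png',cv2.resize(C['img'],(800,600),interpolation=cv2.INTER_CUBIC))
go(.53,.14,.24,0)
E
```

```text
[ 0.53343134 -0.21254106  0.24030781] [0.99995405 0.00943151 0.00171332] 4.757233736538378
row [   0.5 -356.1    0. ] [ 0.03 -0.04  0.36] rows>= 9.0 t 1.25
```

View pics/w1.png

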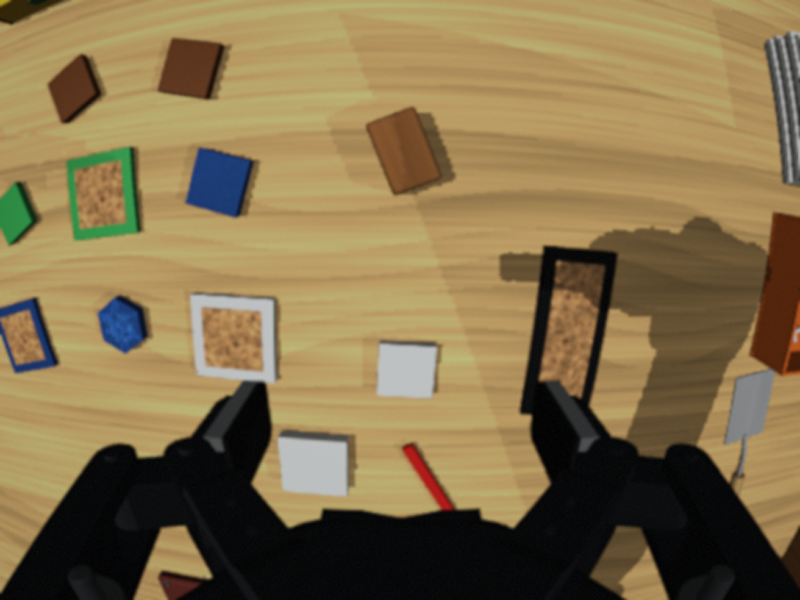

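The wrist view is clear, showing the white tile at (407,369), white mount (233,338), blue tile (220,182), and the long mount (570,330), partly hidden by a finger. Next I'll take the left-hand view.

Call:
play_rows([
  [0,-356,0,0,0,0.4],
  [0,-356,0,0,0,0.4],
  [0,-356,0,0,0,0.4],
  [0,-356,0,0,0,0.4],
  [0,-356,0,0,0,0.4],
  [0,-356,0,0,0,0.4],
  [0,-356,0,0,0,0.4],
  [0,-356,0,0,0,0.4],
  [0,-356,0,0,0,0.4],
  [0,-356,0,0,0,0.4],
  [0,-356,0,0,0,0.4],
  [0,-356,0,0,0,0.4],
])

```text
time_s: 2.25
ee_pos: [0.5303, 0.1342, 0.2395]
tool_rot: [[1.0, -0.009, 0.0], [-0.009, -1.0, -0.003], [0.0, 0.003, -1.0]]
ft_force: [0.2, -0.5, -0.1]
width: 0.0853
```

```bash
cat >> h.py <<'E'
S=4000
def mask(O,col):
    hsv=cv2.cvtColor(O,cv2.COLOR_BGR2HSV);h,s,v=cv2.split(hsv)
    m={'white':(s<60)&(v>110),'blue':(h>100)&(h<130)&(s>110),'green':(h>45)&(h<85)&(s>110),'dark':(v<50)&(s<150)}[col]
    return m.astype(np.uint8)*255
def rect(C,col,x,y,z,half=.055):
    O=ortho(C,x,y,z,half,S);m=mask(O,col)
    m=cv2.morphologyEx(m,cv2.MORPH_OPEN,np.ones((9,9)))
    k,_=cv2.findContours(m,cv2.RETR_EXTERNAL,cv2.CHAIN_APPROX_NONE)
    if not k: return None
    c=max(k,key=cv2.contourArea);(u,v),(w,hh),a=cv2.minAreaRect(c)
    M=cv2.moments(c);cu,cv_=M['m10']/M['m00'],M['m01']/M['m00']
    f=lambda u,v:np.array([x-half+u/S,y+half-v/S]).round(4)
    ang=(-a+45)%90-45
    return 'rect',f(u,v),'centroid',f(cu,cv_),'size mm',np.round([w/S*1e3,hh/S*1e3],1),'yaw',round(ang,1)
E
python3 - <<'E'
from h import *
import pickle
o=observe();print(o['ee_pos'],abs(o['dq']).max())
C2=cam('wrist');pickle.dump(C2,open('w2.pkl','wb'));C1=pickle.load(open('w1.pkl','rb'));CT=cam('top')
cv2.imwrite('pics/w2.png',cv2.resize(C2['img'],(800,600),interpolation=cv2.INTER_CUBIC))
for n,c,x,y,z in [('tw','white',.436,-.221,.012),('tb','blue',.601,-.061,.012),('tg','green',.59,.192,.012),('mw','white',.463,-.062,.008),('mb','blue',.455,.21,.008),('mg','green',.6,.065,.008),('ml','dark',.468,-.367,.008)]:
    print(n)
    for q,C in(('w1',C1),('w2',C2),('top',CT)): print('  ',q,*(rect(C,c,x,y,z,.1 if n=='ml' else .055) or '-'))
E
```

```text
[0.53032494 0.13420291 0.23950806] 0.7824571606529426
tw
   w1 rect [ 0.4377 -0.2167] centroid [ 0.4376 -0.2166] size mm [51.6 50.9] yaw -2.8
   w2 rect [ 0.4368 -0.2166] centroid [ 0.4367 -0.2166] size mm [49.7 48.7] yaw -2.4
   top rect [ 0.4371 -0.2201] centroid [ 0.4368 -0.2198] size mm [47.4 46.2] yaw -2.5
tb
   w1 rect [ 0.6032 -0.0586] centroid [ 0.6031 -0.0586] size mm [48.2 49.8] yaw -17.1
   w2 rect [ 0.603  -0.0543] centroid [ 0.603  -0.0544] size mm [47.8 50.3] yaw -17.0
   top rect [ 0.6023 -0.0594] centroid [ 0.6024 -0.0593] size mm [45.8 45.5] yaw -17.0
tg
   w1 rect [0.594 0.194] centroid [0.5936 0.1913] size mm [60.  52.7] yaw 26.9
   w2 rect [0.5934 0.1971] centroid [0.5935 0.197 ] size mm [50.2 49.7] yaw 27.4
   top -
mw
   w1 rect [ 0.4637 -0.0598] centroid [ 0.4638 -0.0597] size mm [82.2 81.3] yaw -3.4
   w2 rect [ 0.4633 -0.058 ] centroid [ 0.4628 -0.0579] size mm [80.8 82.6] yaw -3.7
   top rect [ 0.463 -0.062] centroid [ 0.4579 -0.0611] size mm [80.1 80.6] yaw -2.9
mb
   w1 rect [0.4553 0.215 ] centroid [0.4574 0.2028] size mm [85.4 77.2] yaw 10.8
   w2 rect [0.4554 0.2156] centroid [0.4555 0.2156] size mm [78.4 78.1] yaw 10.9
   top -
mg
   w1 rect [0.6008 0.0683] centroid [0.6009 0.0682] size mm [82.7 79.1] yaw 2.7
   w2 rect [0.6006 0.0704] centroid [0.6007 0.0704] size mm [80.1 79.1] yaw 2.7
   top rect [0.6004 0.0672] centroid [0.6059 0.0609] size mm [79.4 79.5] yaw 2.6
ml
   w1 rect [ 0.4584 -0.3713] centroid [ 0.4462 -0.3622] size mm [ 92.  180.8] yaw 0.0
   w2 rect [ 0.4679 -0.3824] centroid [ 0.4733 -0.3926] size mm [168.8 199.8] yaw 0.0
   top rect [ 0.468  -0.3661] centroid [ 0.468 -0.366] size mm [156.1  67.1] yaw -2.8
```

View pics/w2.png

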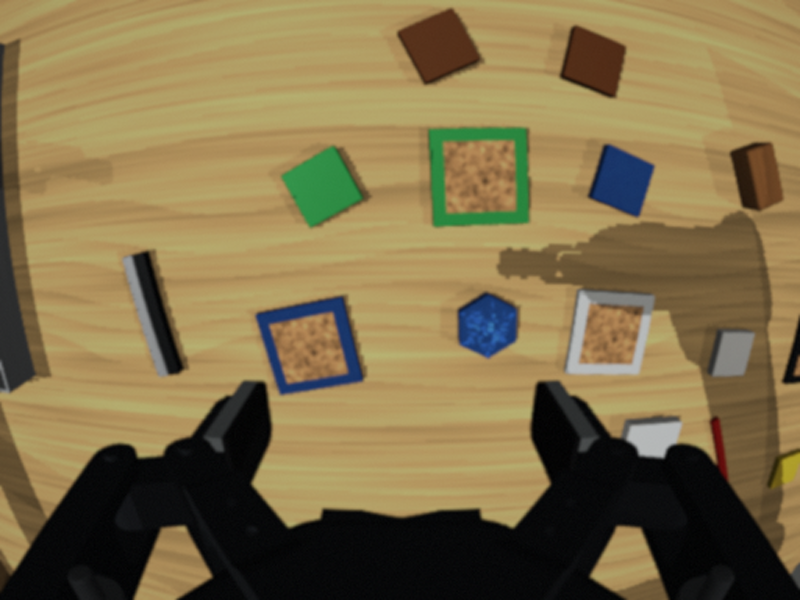

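The second view shows the green tile at (323,187), green mount (479,177), blue mount (311,345), bars (155,313) with the black bar on the right, and the hexagonal tile (488,325). I'll refine each mount from a close, identical standoff so that any calibration bias cancels between pick and place.

```bash
python3 -c "
from h import *
go(.4555,.2150,.13,10.9)"
```

```text
row [-75.7 -80.6 109.4] [  0.14   0.   -11.48] rows>= 4.0 t 2.35
```

Call:
play_rows([
  [-75.5,-80.5,109.5,0.1,0,-11.5],
  [-75.5,-80.5,109.5,0.1,0,-11.5],
  [-75.5,-80.5,109.5,0.1,0,-11.5],
  [-75.5,-80.5,109.5,0.1,0,-11.5],
  [-75.5,-80.5,109.5,0.1,0,-11.5],
  [-75.5,-80.5,109.5,0.1,0,-11.5],
  [-75.5,-80.5,109.5,0.1,0,-11.5],
  [-75.5,-80.5,109.5,0.1,0,-11.5],
])

```text
time_s: 3.02
ee_pos: [0.4568, 0.2158, 0.1311]
tool_rot: [[0.982, 0.19, 0.002], [0.19, -0.982, 0.0], [0.002, -0.0, -1.0]]
ft_force: [-0.0, 0.3, -0.3]
width: 0.0853
```

```bash
python3 - <<'E'
from h import *
o=observe();print(o['ee_pos'],abs(o['dq']).max())
C=cam('wrist')
print(rect(C,'blue',.4555,.2150,.008))
O=ortho(C,.4555,.215,.008,.075,S); cv2.imwrite('pics/mb.png',np.hstack([cv2.resize(C['img'],(400,300)),cv2.resize(O,(300,300))]))
go(.6007,.0695,.13,2.7)
E
```

```text
[0.4567814  0.21579967 0.13107826] 0.32910546807368496
('rect', array([0.4549, 0.2162]), 'centroid', array([0.455 , 0.2163]), 'size mm', array([78.2, 78.5]), 'yaw', 10.8)
row [113.6 171.1   1.3] [-0.01 -0.12  8.25] rows>= 5.0 t 3.0667
```

View pics/mb.png

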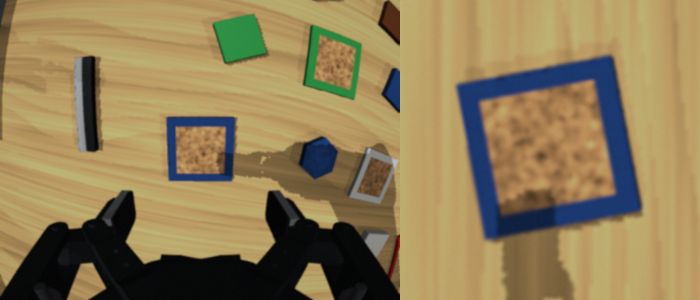

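The close-up shows the blue mount at (201,149), seen fully, and the fit agrees with the far view to within 1 mm. Next is the green mount.

Call:
play_rows([
  [113.5,171,1,0,-0.1,8.2],
  [113.5,171,1,0,-0.1,8.2],
  [113.5,171,1,0,-0.1,8.2],
  [113.5,171,1,0,-0.1,8.2],
  [113.5,171,1,0,-0.1,8.2],
  [113.5,171,1,0,-0.1,8.2],
  [113.5,171,1,0,-0.1,8.2],
  [113.5,171,1,0,-0.1,8.2],
  [113.5,171,1,0,-0.1,8.2],
])

```text
time_s: 3.82
ee_pos: [0.5992, 0.0717, 0.1295]
tool_rot: [[0.999, 0.051, -0.001], [0.051, -0.999, 0.0], [-0.001, -0.0, -1.0]]
ft_force: [0.1, 0.6, 0.5]
width: 0.0857
```

```bash
python3 - <<'E'
from h import *
o=observe();print(o['ee_pos'],abs(o['dq']).max())
C=cam('wrist')
print('mg',rect(C,'green',.6007,.0695,.008))
print('tg',rect(C,'green',.593,.197,.012))
go(.5934,.1971,.10,27.4)
E
```

```text
[0.59919448 0.07174111 0.1294632 ] 0.5692630645858942
mg ('rect', array([0.6012, 0.0701]), 'centroid', array([0.6012, 0.0702]), 'size mm', array([79.6, 79.8]), 'yaw', 2.7)
tg ('rect', array([0.5946, 0.1956]), 'centroid', array([0.5945, 0.1956]), 'size mm', array([53.1, 49.4]), 'yaw', 27.3)
row [   0.9 -125.2   29.5] [ -0.03   0.06 -24.42] rows>= 4.0 t 3.8667
```

Call:
play_rows([
  [1,-125,10,0,0,-24.4],
  [1,-125,10,0,0,-24.4],
  [1,-125,10,0,0,-24.4],
  [1,-125,10,0,0,-24.4],
  [1,-125,10,0,0,-24.4],
  [1,-125,10,0,0,-24.4],
  [1,-125,10,0,0,-24.4],
  [1,-125,10,0,0,-24.4],
  [1,-125,10,0,0,-24.4],
], grip=70)

```text
time_s: 4.62
ee_pos: [0.5944, 0.1947, 0.1193]
tool_rot: [[0.89, 0.456, -0.001], [0.456, -0.89, -0.001], [-0.001, 0.0, -1.0]]
ft_force: [-0.6, -1.2, -0.2]
width: 0.0703
```

```bash
python3 - <<'E'
from h import *
o=observe();print(o['ee_pos'],abs(o['dq']).max())
C=cam('wrist')
print('tg',rect(C,'green',.593,.197,.012))
O=ortho(C,.593,.197,.012,.055,S)
cv2.imwrite('pics/tg.png',np.hstack([cv2.resize(C['img'],(400,300)),cv2.resize(O,(300,300))]))
go(.5934,.1971,.10,27.4)
E
```

```text
[0.59441855 0.19469458 0.11927753] 0.24853060095275928
tg ('rect', array([0.5942, 0.198 ]), 'centroid', array([0.5942, 0.198 ]), 'size mm', array([49.4, 50.3]), 'yaw', 27.4)
row [ 0.2 -2.4 19.3] [-0.01  0.07 -0.22] rows>= 1.0 t 4.6667
```

View pics/tg.png

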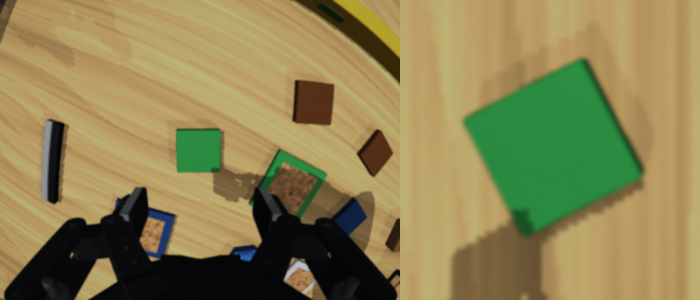

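The tile is clean and square at (199,150), with the brown look-alike nearby but clear. I'll descend now.

Call:
play_rows([
  [1.3,-2.8,30,0,0,0],
  [1.3,-2.8,60,0,0,0],
  [1.3,-2.8,90,0,0,0],
  [1.3,-2.8,105,0,0,0],
  [1.3,-2.8,112,0,0,0],
  [1.3,-2.8,116,0,0,0],
  [1.3,-2.8,116,0,0,0],
  [1.3,-2.8,116,0,0,0],
])

```text
time_s: 5.33
ee_pos: [0.5946, 0.1992, 0.0043]
tool_rot: [[0.889, 0.458, 0.0], [0.458, -0.889, 0.0], [0.0, -0.0, -1.0]]
ft_force: [0.4, 0.2, 1.0]
width: 0.0703
```

Call:
play_rows([
  [0,0,0,0,0,0],
  [0,0,0,0,0,0],
  [0,0,0,0,0,0],
  [0,0,0,0,0,0],
  [0,0,0,0,0,0],
  [0,0,0,0,0,0],
], grip=40, squeeze=40)

```text
time_s: 5.83
ee_pos: [0.5948, 0.1992, 0.0048]
tool_rot: [[0.889, 0.458, 0.001], [0.458, -0.889, 0.0], [0.001, 0.0, -1.0]]
ft_force: [-1.4, -0.6, 6.1]
width: 0.0485
```

```bash
python3 - <<'E'
from h import *
o=observe();print(o['ee_pos'],o['ft_force'],o['width'],np.degrees(np.arctan2(o['tool_rot'][1,0],o['tool_rot'][0,0])))
go(.6012,.0702,.05,2.7)
E
```

```text
[0.59476949 0.19924864 0.00481645] [-1.36387122 -0.59599408  6.13491275] 0.04850095450714991 27.288159971932732
row [-53.4 117.6 -45.2] [-0.   -0.05 24.59] rows>= 4.0 t 5.8333
```

Call:
play_rows([
  [0,0,-25,0,0,0],
  [0,0,-50,0,0,0],
  [-10,20,-55,0,0,5],
  [-25,55,-55,0,0,12],
  [-40,90,-55,0,0,18],
  [-52.4,118,-55,0,0,24.6],
  [-52.4,118,-45,0,0,24.6],
  [-52.4,118,-30,0,0,24.6],
  [-52.4,118,-20,0,0,24.6],
  [-52.4,118,-20,0,0,24.6],
  [-52.4,118,-20,0,0,24.6],
])

```text
time_s: 6.75
ee_pos: [0.601, 0.0708, 0.0229]
tool_rot: [[0.999, 0.048, -0.003], [0.048, -0.999, 0.0], [-0.003, -0.0, -1.0]]
ft_force: [-1.0, 0.4, 0.5]
width: 0.0484
```

```bash
python3 - <<'E'
from h import *
o=observe();print(o['ee_pos'],o['ft_force'],o['width'],abs(o['dq']).max())
C=cam('wrist')
i=C['img'][140:340,130:390]
cv2.imwrite('pics/pg.png',cv2.resize(i,(780,600),interpolation=cv2.INTER_CUBIC))
go(.6023,.0702,.0130,2.7)
E
```

```text
[0.60096514 0.07080789 0.02288089] [-0.97790151  0.3852419   0.48452152] 0.0483523862786264 0.9757138108122709
row [ 0.8  0.8 10.5] [-0.02  0.08  0.07] rows>= 1.0 t 6.8
```

View pics/pg.png

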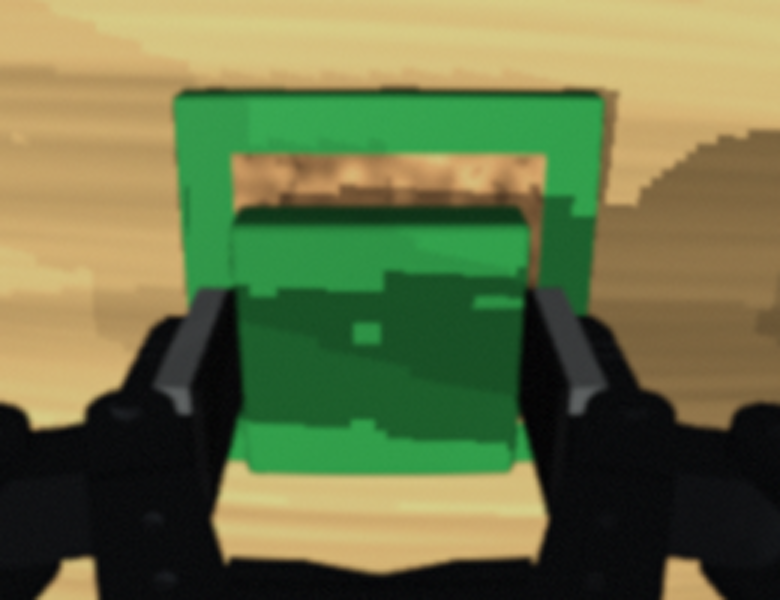

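The tile is held level above the green mount (tile centre column about 382, mount about 390), so it needs roughly +1 mm in tool y before I lower and release.

Call:
play_rows([
  [0.9,1,4,0,0,0],
  [0.9,1,8,0,0,0],
  [0.9,1,10,0,0,0],
  [0.9,1,10.4,0,0,0],
  [0.9,1,10.4,0,0,0],
])

```text
time_s: 7.22
ee_pos: [0.6024, 0.0692, 0.0128]
tool_rot: [[0.999, 0.047, -0.001], [0.047, -0.999, -0.0], [-0.001, 0.0, -1.0]]
ft_force: [-0.5, 0.1, 1.4]
width: 0.0481
```

Call:
play_rows([
  [0,0,0,0,0,0],
  [0,0,0,0,0,0],
  [0,0,-3,0,0,0],
  [0,0,-30,0,0,0],
  [0,0,-60,0,0,0],
  [0,0,-100,0,0,0],
  [0,0,-110,0,0,0],
  [0,0,-110,0,0,0],
], grip=70)

```text
time_s: 7.88
ee_pos: [0.605, 0.0697, 0.1273]
tool_rot: [[0.999, 0.047, 0.006], [0.047, -0.999, 0.001], [0.006, -0.0, -1.0]]
ft_force: [1.1, -0.2, -0.4]
width: 0.0702
```

```bash
cat >> h.py <<'E'
def both(C,x,y,half=.065):
    """tile + cork-side mount outline on same coloured mount; ortho at 12.. see code"""
    return ortho(C,x,y,.02,half,S),ortho(C,x,y,.008,half,S)
E
python3 - <<'E'
from h import *
import pickle
o=observe();print(o['ee_pos'],o['ft_force'],o['width'],abs(o['dq']).max())
C=cam('wrist');pickle.dump(C,open('pg.pkl','wb'))
print('mount',rect(C,'green',.6012,.0702,.008))
m=mask(ortho(C,.6012,.0702,.02,.065,S),'green')
# remove border: keep innermost component
k,h=cv2.findContours(m,cv2.RETR_CCOMP,cv2.CHAIN_APPROX_NONE)
for c in k:
    if 150**2<cv2.contourArea(c)<260**2*1.2:
        (u,v),s,a=cv2.minAreaRect(c);print('comp z.02',.6012-.065+u/S,.0702+.065-v/S,np.array(s)/S*1e3,-a)
cv2.imwrite('pics/pg2.png',cv2.resize(ortho(C,.6012,.0702,.02,.055,S),(600,600)))
go(.4377,-.2167,.12,-2.7)
go(.603,-.0575,.12,-17)
E
```

```text
[0.60496176 0.0696919  0.12727782] [ 1.0966126  -0.19624194 -0.36668869] 0.07024502162782334 3.4978365196541708
mount ('rect', array([0.6013, 0.0702]), 'centroid', array([0.6013, 0.0702]), 'size mm', array([79.6, 79.6]), 'yaw', 2.6)
row [-179.3  277.9    4.4] [-0.   -0.14  5.39] rows>= 8.0 t 7.9333
row [ -6.7 126.6   4.8] [-0.02 -0.14 19.69] rows>= 4.0 t 7.9333
```

View pics/pg2.png

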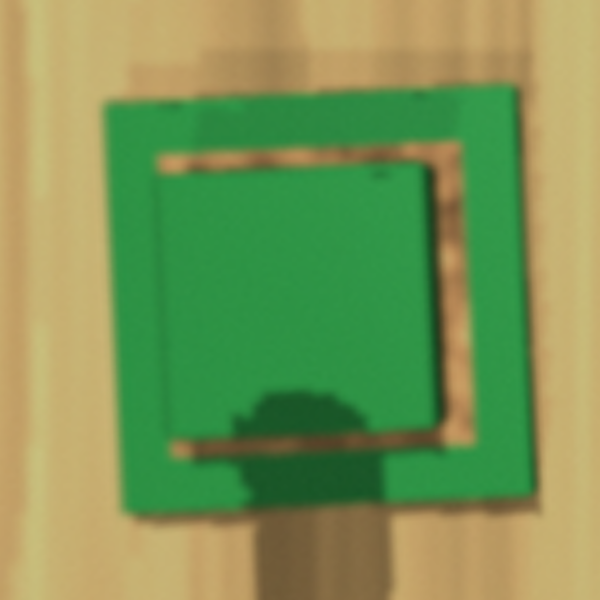

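The green tile sits centred on its mount, about 0.5 mm off after parallax correction (tile centre (299,299), mount about (302,299)), and its yaw matches. Next is the blue tile.

Call:
play_rows([
  [-6.7,126.6,5,0,0,19.7],
  [-6.7,126.6,5,0,0,19.7],
  [-6.7,126.6,5,0,0,19.7],
  [-6.7,126.6,5,0,0,19.7],
  [-6.7,126.6,5,0,0,19.7],
  [-6.7,126.6,5,0,0,19.7],
  [-6.7,126.6,5,0,0,19.7],
  [-6.7,126.6,5,0,0,19.7],
  [-6.7,126.6,5,0,0,19.7],
])

```text
time_s: 8.68
ee_pos: [0.6017, -0.0562, 0.1175]
tool_rot: [[0.957, -0.29, -0.002], [-0.29, -0.957, 0.0], [-0.002, 0.0, -1.0]]
ft_force: [-0.4, 0.1, -1.1]
width: 0.07
```

```bash
python3 - <<'E'
from h import *
o=observe();print(o['ee_pos'],abs(o['dq']).max(),np.degrees(np.arctan2(o['tool_rot'][1,0],o['tool_rot'][0,0])))
C=cam('wrist')
a=rect(C,'blue',.603,-.0575,.012,.045);print(a)
go(*a[1],.0035,a[-1])
E
```

```text
[ 0.60170959 -0.05617983  0.1174974 ] 0.3209115704919761 -16.863752754135888
('rect', array([ 0.6042, -0.0572]), 'centroid', array([ 0.6042, -0.0572]), 'size mm', array([49.3, 48.2]), 'yaw', -17.0)
row [  2.8  -0.  114.1] [0.02 0.1  0.11] rows>= 3.0 t 8.7333
```

Call:
play_rows([
  [2.5,0,30,0,0,0.1],
  [2.5,0,60,0,0,0.1],
  [2.5,0,90,0,0,0.1],
  [2.5,0,105,0,0,0.1],
  [2.5,0,111,0,0,0.1],
  [2.5,0,114,0,0,0.1],
  [2.5,0,114,0,0,0.1],
  [2.5,0,114,0,0,0.1],
])

```text
time_s: 9.4
ee_pos: [0.605, -0.0582, 0.005]
tool_rot: [[0.956, -0.294, 0.0], [-0.294, -0.956, -0.0], [0.001, 0.0, -1.0]]
ft_force: [-0.1, -1.4, -0.5]
width: 0.0702
```

Call:
play_rows([
  [0,0,0,0,0,0],
  [0,0,0,0,0,0],
  [0,0,0,0,0,0],
  [0,0,0,0,0,0],
  [0,0,0,0,0,0],
  [0,0,0,0,0,0],
], grip=40)

```text
time_s: 9.9
ee_pos: [0.6049, -0.0585, 0.0054]
tool_rot: [[0.956, -0.294, 0.001], [-0.294, -0.956, -0.0], [0.001, 0.0, -1.0]]
ft_force: [-1.6, 0.2, 6.9]
width: 0.0482
```

```bash
python3 - <<'E'
from h import *
o=observe();print(o['ee_pos'],o['ft_force'],o['width'])
e=o['tool_rot'].T@(np.array([.6042,-.0572,0.005])-o['ee_pos']);print('tile in tool mm',e*1e3)
a=np.radians(10.8)
go(.455-e[0]*np.cos(a),.2162-e[0]*np.sin(a),.055,10.8)
E
```

```text
[ 0.60490719 -0.05846643  0.00539735] [-1.60715599  0.15060443  6.93561477] 0.04816050111711272
tile in tool mm [-1.04875613 -1.00246206  0.39628945]
row [-223.1 -218.9  -49.8] [ 2.000e-02 -4.000e-02 -2.791e+01] rows>= 8.0 t 9.9
```

Call:
play_rows([
  [0,0,-25,0,0,0],
  [0,0,-60,0,0,0],
  [-25,-25,-65,0,0,-5],
  [-50,-50,-65,0,0,-10],
  [-75,-75,-65,0,0,-14],
  [-103,-103,-65,0,0,-18],
  [-130,-130,-65,0,0,-22],
  [-157,-156,-65,0,0,-25],
  [-185,-182,-65,0,0,-27.9],
  [-210,-206,-65,0,0,-27.9],
  [-223,-219,-55,0,0,-27.9],
  [-223,-219,-40,0,0,-27.9],
])

```text
time_s: 10.9
ee_pos: [0.4542, 0.222, 0.046]
tool_rot: [[0.981, 0.194, 0.002], [0.194, -0.981, 0.003], [0.003, -0.002, -1.0]]
ft_force: [1.6, -0.4, -0.9]
width: 0.0482
```

Call:
play_rows([
  [0,0,10,0,0,0],
  [0,0,20,0,0,0],
  [0,0,20,0,0,0],
  [0,0,20,0,0,0],
])

```text
time_s: 11.23
ee_pos: [0.4554, 0.2155, 0.0236]
tool_rot: [[0.983, 0.186, -0.002], [0.186, -0.983, -0.001], [-0.003, 0.0, -1.0]]
ft_force: [-0.8, -0.2, 0.0]
width: 0.0481
```

```bash
python3 - <<'E'
from h import *
o=observe();print(o['ee_pos'],o['ft_force'],o['width'],abs(o['dq']).max())
C=cam('wrist')
i=C['img'][140:340,130:390]
cv2.imwrite('pics/pb.png',cv2.resize(i,(780,600),interpolation=cv2.INTER_CUBIC))
go(.4560,.2164,.0136,10.8)
E
```

```text
[0.45540632 0.21554704 0.02356654] [-0.83189159 -0.19829477  0.01109769] 0.048124910812606565 0.8611041844504141
row [ 0.3 -0.5 10.5] [-0.01  0.09 -0.08] rows>= 1.0 t 11.2833
```

View pics/pb.png

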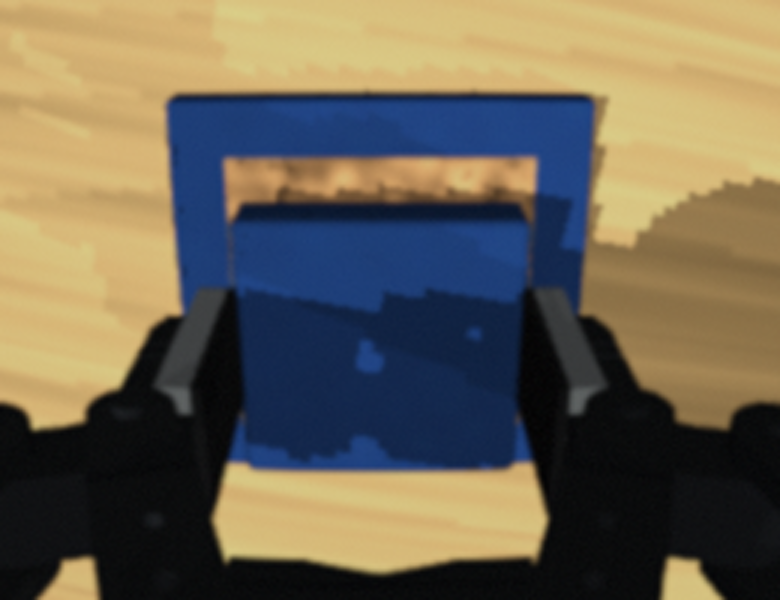

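The tile is laterally centred over the blue mount (columns 382 and 381.5). I'll lower it with +0.4 mm in x.

Call:
play_rows([
  [0.4,0,4,0,0,0],
  [0.4,0,8,0,0,0],
  [0.4,0,10,0,0,0],
  [0.4,0,10.4,0,0,0],
  [0.4,0,10.4,0,0,0],
])

```text
time_s: 11.7
ee_pos: [0.4557, 0.2165, 0.0135]
tool_rot: [[0.982, 0.187, -0.002], [0.187, -0.982, -0.0], [-0.002, -0.0, -1.0]]
ft_force: [0.6, -0.3, -1.0]
width: 0.0482
```

Call:
play_rows([
  [0,0,0,0,0,0],
  [0,0,0,0,0,0],
  [0,0,-3,0,0,0],
  [0,0,-30,0,0,0],
  [0,0,-60,0,0,0],
  [0,0,-100,0,0,0],
  [0,0,-120,0,0,0],
  [0,0,-120,0,0,0],
], grip=70)

```text
time_s: 12.37
ee_pos: [0.4583, 0.2182, 0.1388]
tool_rot: [[0.982, 0.188, 0.006], [0.188, -0.982, 0.003], [0.006, -0.001, -1.0]]
ft_force: [1.3, 1.4, 0.6]
width: 0.07
```

```bash
python3 - <<'E'
from h import *
C=cam('wrist');a=np.radians(0)
x,y=.455,.2162
T=ortho(C,x,y,.02,.055,S);M=ortho(C,x,y,.008,.055,S)
print('mount',rect(C,'blue',x,y,.008))
cv2.imwrite('pics/pb2.png',np.hstack([cv2.resize(T,(400,400)),cv2.resize(M,(400,400))]))
go(.463,-.0595,.13,-3.5)
E
```

```text
mount ('rect', array([0.4549, 0.2162]), 'centroid', array([0.4549, 0.2164]), 'size mm', array([78.2, 78.3]), 'yaw', 10.8)
row [-46.3 273.1   5.9] [-0.07 -0.2  14.29] rows>= 7.0 t 12.4167
```

View pics/pb2.png

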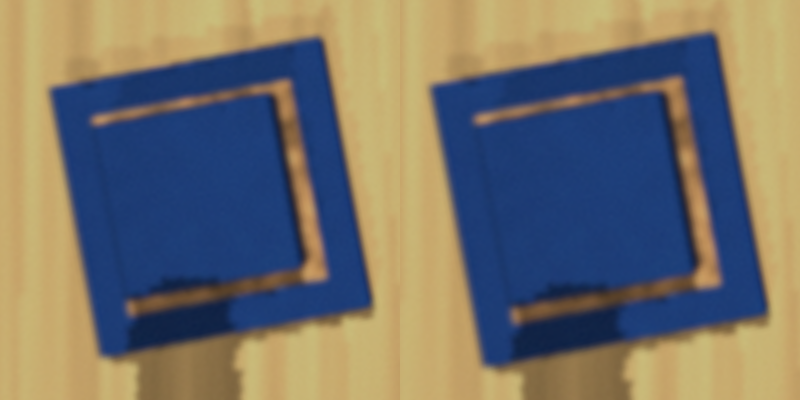

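The blue tile is down, squared and within about 1 mm of centre (left panel: tile centre (199,197), frame centre (200,200)). Next is the white mount.

Call:
play_rows([
  [-46.3,273,6,0,-0.2,14.3],
  [-46.3,273,6,0,-0.2,14.3],
  [-46.3,273,6,0,-0.2,14.3],
  [-46.3,273,6,0,-0.2,14.3],
  [-46.3,273,6,0,-0.2,14.3],
  [-46.3,273,6,0,-0.2,14.3],
  [-46.3,273,6,0,-0.2,14.3],
  [-46.3,273,6,0,-0.2,14.3],
  [-46.3,273,6,0,-0.2,14.3],
  [-46.3,273,6,0,-0.2,14.3],
  [-46.3,273,6,0,-0.2,14.3],
  [-46.3,273,6,0,-0.2,14.3],
])

```text
time_s: 13.42
ee_pos: [0.4614, -0.0588, 0.1273]
tool_rot: [[0.998, -0.059, -0.005], [-0.059, -0.998, -0.0], [-0.005, 0.0, -1.0]]
ft_force: [-0.1, 0.1, -0.3]
width: 0.0702
```

```bash
python3 - <<'E'
from h import *
o=observe();print(o['ee_pos'],abs(o['dq']).max())
C=cam('wrist')
print('mw',rect(C,'white',.463,-.0595,.008));print(rect(C,'white',.437,-.217,.012,.045))
go(.4372,-.2170,.12,-2.7)
E
```

```text
[ 0.46144168 -0.05881501  0.12731118] 0.278018369518394
mw ('rect', array([ 0.4637, -0.0594]), 'centroid', array([ 0.4636, -0.0593]), 'size mm', array([80.5, 80.6]), 'yaw', -3.4)
('rect', array([ 0.4371, -0.2156]), 'centroid', array([ 0.4368, -0.2164]), 'size mm', array([49.7, 50.9]), 'yaw', -2.7)
row [-14.9 159.2   7.6] [ 0.03  0.29 -0.67] rows>= 4.0 t 13.4667
```

Call:
play_rows([
  [-15,159,7.5,0,0.2,-0.7],
  [-15,159,7.5,0,0.2,-0.7],
  [-15,159,7.5,0,0.2,-0.7],
  [-15,159,7.5,0,0.2,-0.7],
  [-15,159,7.5,0,0.2,-0.7],
  [-15,159,7.5,0,0.2,-0.7],
  [-15,159,7.5,0,0.2,-0.7],
  [-15,159,7.5,0,0.2,-0.7],
  [-15,159,7.5,0,0.2,-0.7],
])

```text
time_s: 14.22
ee_pos: [0.4373, -0.2166, 0.1203]
tool_rot: [[0.999, -0.046, -0.001], [-0.046, -0.999, -0.0], [-0.001, 0.0, -1.0]]
ft_force: [-0.6, 0.5, 1.0]
width: 0.0699
```

```bash
python3 - <<'E'
from h import *
o=observe();print(o['ee_pos'],abs(o['dq']).max())
C=cam('wrist')
a=rect(C,'white',.4372,-.217,.012,.045);print(a)
go(*a[1],.0035,a[-1])
E
```

```text
[ 0.43729119 -0.21657416  0.12027239] 0.21876411836878254
('rect', array([ 0.4378, -0.2167]), 'centroid', array([ 0.4377, -0.2166]), 'size mm', array([51. , 50.5]), 'yaw', -2.8)
row [  0.7  -0.2 116.8] [0.03 0.07 0.13] rows>= 3.0 t 14.2667
```

Call:
play_rows([
  [0.6,0,30,0,0,0.1],
  [0.6,0,60,0,0,0.1],
  [0.6,0,90,0,0,0.1],
  [0.6,0,107,0,0,0.1],
  [0.6,0,113,0,0,0.1],
  [0.6,0,116,0,0,0.1],
  [0.6,0,116,0,0,0.1],
  [0.6,0,116,0,0,0.1],
])

```text
time_s: 14.93
ee_pos: [0.4381, -0.2183, 0.0053]
tool_rot: [[0.999, -0.05, 0.0], [-0.05, -0.999, -0.001], [0.0, 0.001, -1.0]]
ft_force: [0.4, -0.8, 0.8]
width: 0.0703
```

Call:
play_rows([
  [0,0,0,0,0,0],
  [0,0,0,0,0,0],
  [0,0,0,0,0,0],
  [0,0,0,0,0,0],
  [0,0,0,0,0,0],
  [0,0,0,0,0,0],
], grip=40)

```text
time_s: 15.43
ee_pos: [0.4381, -0.2185, 0.0057]
tool_rot: [[0.999, -0.051, 0.0], [-0.051, -0.999, -0.001], [0.0, 0.001, -1.0]]
ft_force: [-1.8, 1.3, 8.5]
width: 0.0482
```

```bash
python3 - <<'E'
from h import *
o=observe();print(o['ee_pos'],o['ft_force'],o['width'])
e=o['tool_rot'].T@(np.array([.4378,-.2167,0.005])-o['ee_pos']);print('tile in tool mm',e*1e3)
a=np.radians(-3.4)
print(.4637-e[0]*np.cos(a),-.0594-e[0]*np.sin(a))
go(.4637-e[0]*np.cos(a),-.0594-e[0]*np.sin(a),.055,-3.4)
E
```

```text
[ 0.43806848 -0.21849559  0.00571374] [-1.76435663  1.33619726  8.48972792] 0.04824800471165827
tile in tool mm [-0.35934485 -1.7807405   0.71095897]
0.46405871234270196 -0.05942131144000419
row [  17.9 -160.1  -49.5] [ 0.08 -0.03  0.5 ] rows>= 5.0 t 15.4333
```

Call:
play_rows([
  [0,0,-25,0,0,0],
  [0,0,-50,0,0,0],
  [3,-30,-55,0,0,0.5],
  [7,-65,-55,0,0,0.5],
  [12,-100,-55,0,0,0.5],
  [16,-135,-55,0,0,0.5],
  [18,-160,-50,0,0,0.5],
  [18,-160,-35,0,0,0.5],
  [18,-160,-20,0,0,0.5],
  [18,-160,-19,0,0,0.5],
  [18,-160,-19,0,0,0.5],
  [18,-160,-19,0,0,0.5],
])

```text
time_s: 16.43
ee_pos: [0.4636, -0.0596, 0.0239]
tool_rot: [[0.998, -0.06, -0.001], [-0.06, -0.998, -0.001], [-0.001, 0.001, -1.0]]
ft_force: [0.6, -0.4, -0.3]
width: 0.0484
```

```bash
python3 - <<'E'
from h import *
o=observe();print(o['ee_pos'],o['ft_force'],o['width'],abs(o['dq']).max())
C=cam('wrist')
i=C['img'][140:340,130:390]
cv2.imwrite('pics/pw.png',cv2.resize(i,(780,600),interpolation=cv2.INTER_CUBIC))
go(.4641,-.0594,.0139,-3.4)
E
```

```text
[ 0.46364626 -0.05959256  0.0238751 ] [ 0.61294424 -0.39401381 -0.30842142] 0.04837273227441442 0.3365095352202947
row [ 0.2 -0.3 10.2] [ 0.05  0.01 -0.05] rows>= 1.0 t 16.4833
```

View pics/pw.png

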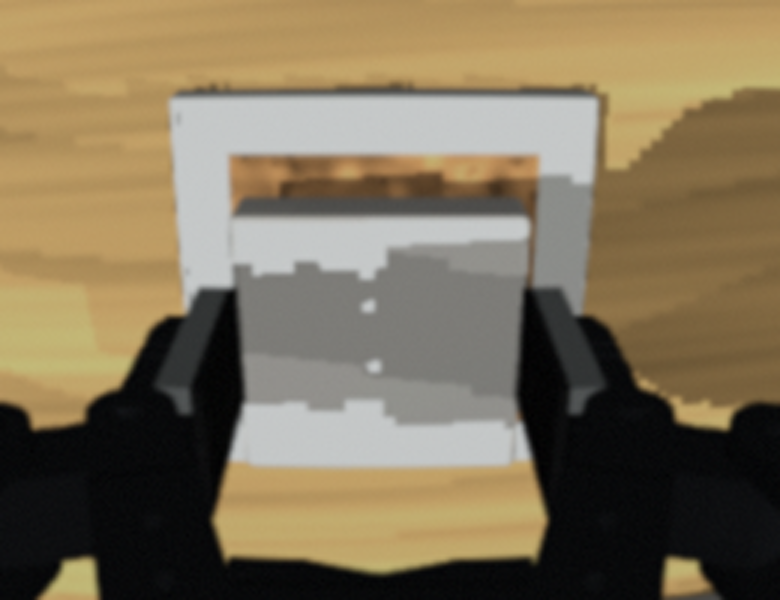

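The white tile is over its mount (columns 381 and 385), so I'll add +0.7 mm in y and lower.

Call:
play_rows([
  [0.2,0.7,4,0,0,0],
  [0.2,0.7,8,0,0,0],
  [0.2,0.7,10,0,0,0],
  [0.2,0.7,10.2,0,0,0],
  [0.2,0.7,10.2,0,0,0],
])

```text
time_s: 16.9
ee_pos: [0.4637, -0.0603, 0.0137]
tool_rot: [[0.998, -0.06, -0.001], [-0.06, -0.998, -0.001], [-0.001, 0.001, -1.0]]
ft_force: [-4.2, -0.4, 13.7]
width: 0.0483
```

Call:
play_rows([
  [0,0,0,0,0,0],
  [0,0,0,0,0,0],
  [0,0,-3,0,0,0],
  [0,0,-30,0,0,0],
  [0,0,-60,0,0,0],
  [0,0,-100,0,0,0],
  [0,0,-120,0,0,0],
  [0,0,-120,0,0,0],
], grip=70)

```text
time_s: 17.57
ee_pos: [0.4664, -0.06, 0.1378]
tool_rot: [[0.998, -0.059, 0.006], [-0.059, -0.998, -0.002], [0.006, 0.001, -1.0]]
ft_force: [0.6, 0.8, 0.6]
width: 0.0699
```

```bash
python3 - <<'E'
from h import *
C=cam('wrist')
x,y=.4637,-.0594
T=ortho(C,x,y,.02,.055,S);M=ortho(C,x,y,.008,.055,S)
print('mount',rect(C,'white',x,y,.008))
cv2.imwrite('pics/pw2.png',np.hstack([cv2.resize(T,(400,400)),cv2.resize(M,(400,400))]))
go(.468,-.367,.16,-3)
E
```

```text
mount ('rect', array([ 0.4636, -0.0594]), 'centroid', array([ 0.4635, -0.0593]), 'size mm', array([80.7, 80.6]), 'yaw', -3.4)
row [ 21.1 306.3 -24.2] [ 0.07 -0.2  -0.41] rows>= 8.0 t 17.6167
```

View pics/pw2.png

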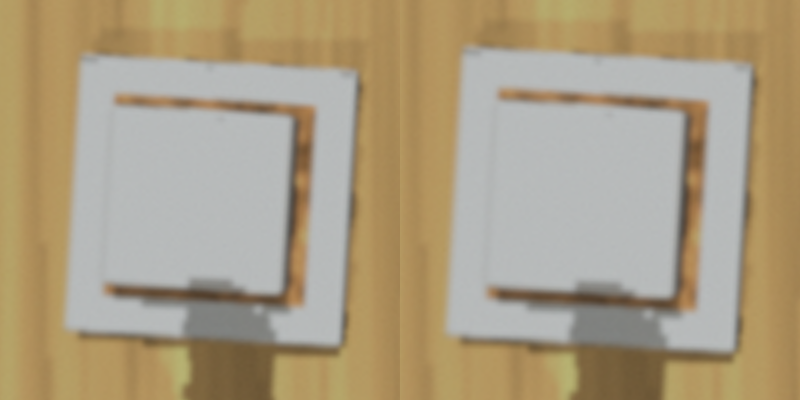

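The white tile is centred (left panel: (198,198) against a frame centre of (200,200)). Now I'll measure the long mount with the fingers out of the way.

```bash
python3 -c "
from h import *
go(.37,-.363,.20,-3)"
```

```text
row [-76.8 308.2 -64.5] [ 0.07 -0.2  -0.41] rows>= 8.0 t 17.6167
```

Call:
play_rows([
  [-77,308,-64,0,-0.2,-0.4],
  [-77,308,-64,0,-0.2,-0.4],
  [-77,308,-64,0,-0.2,-0.4],
  [-77,308,-64,0,-0.2,-0.4],
  [-77,308,-64,0,-0.2,-0.4],
  [-77,308,-64,0,-0.2,-0.4],
  [-77,308,-64,0,-0.2,-0.4],
  [-77,308,-64,0,-0.2,-0.4],
  [-77,308,-64,0,-0.2,-0.4],
  [-77,308,-64,0,-0.2,-0.4],
  [-77,308,-64,0,-0.2,-0.4],
  [-77,308,-64,0,-0.2,-0.4],
])

```text
time_s: 18.62
ee_pos: [0.3689, -0.3612, 0.1962]
tool_rot: [[0.999, -0.05, -0.006], [-0.05, -0.999, 0.001], [-0.006, -0.001, -1.0]]
ft_force: [0.5, 0.0, 0.1]
width: 0.0696
```

```bash
python3 - <<'E'
from h import *
import pickle
o=observe();print(o['ee_pos'],abs(o['dq']).max())
C=cam('wrist');pickle.dump(C,open('ml.pkl','wb'))
O=ortho(C,.468,-.363,.008,.1,S);m=mask(O,'dark')
print(rect(C,'dark',.468,-.363,.008,.1))
cv2.imwrite('pics/ml.png',np.hstack([cv2.resize(O,(400,400)),cv2.resize(cv2.cvtColor(m,cv2.COLOR_GRAY2BGR),(400,400))]))
go(.485,.366,.15,-10)
E
```

```text
[ 0.36894188 -0.3612172   0.1962328 ] 0.47009908893959385
('rect', array([ 0.4681, -0.3645]), 'centroid', array([ 0.4681, -0.3644]), 'size mm', array([156.9,  68.3]), 'yaw', -2.5)
row [  79.7 -732.1   46.3] [-0.    0.34  7.13] rows>= 18.0 t 18.6667
```

View pics/ml.png

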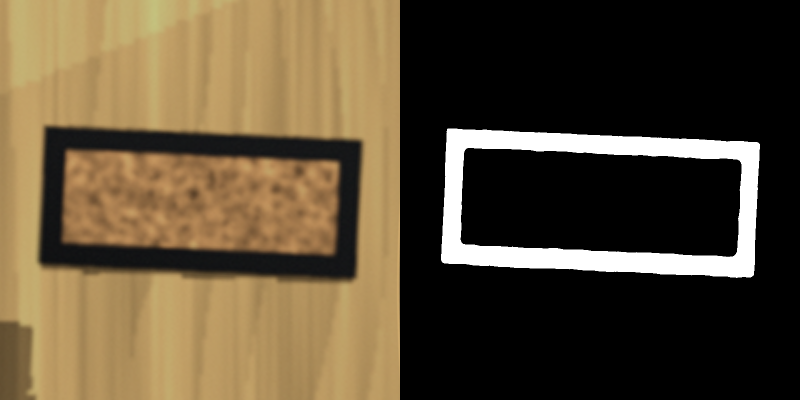

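Call:
play_rows([
  [40,-10,20,0,0.3,0],
  [80,-40,30,0,0.3,0],
  [110,-75,30,0,0.3,0],
  [125,-115,30,0,0.3,0],
  [130,-156,30,0,0.3,0],
  [130,-197,30,0,0.3,0],
  [130,-238,30,0,0.3,0],
  [130,-279,30,0,0.3,0],
  [130,-320,30,0,0.3,0],
  [130,-361,30,0,0.3,0],
  [125,-402,30,0,0.3,-3],
  [120,-443,30,0,0.3,-6],
])

```text
time_s: 19.67
ee_pos: [0.5113, 0.0651, 0.1663]
tool_rot: [[0.998, 0.057, 0.0], [0.057, -0.998, -0.0], [0.0, 0.0, -1.0]]
ft_force: [0.5, 0.7, -0.6]
width: 0.0703
```

```bash
python3 -c "
from h import *
go(.465,.366,.16,10)"
```

```text
row [ -29.2 -303.1    6.1] [ 0.02 -0.02 -6.76] rows>= 8.0 t 19.6667
```

Call:
play_rows([
  [-28,-290,6,0,0,-6],
  [-28,-290,6,0,0,-6],
  [-28,-290,6,0,0,-6],
  [-28,-290,6,0,0,-6],
  [-28,-290,6,0,0,-6],
  [-28,-290,6,0,0,-6],
  [-28,-290,6,0,0,-6],
  [-28,-290,6,0,0,-6],
  [-28,-290,6,0,0,-6],
  [-28,-290,6,0,0,-6],
  [-28,-290,6,0,0,-6],
  [-28,-290,6,0,0,-6],
])

```text
time_s: 20.67
ee_pos: [0.4695, 0.3487, 0.1602]
tool_rot: [[0.988, 0.155, 0.0], [0.155, -0.988, -0.001], [0.0, 0.001, -1.0]]
ft_force: [0.5, -0.6, 0.3]
width: 0.0701
```

```bash
python3 - <<'E'
from h import *
import pickle
o=observe();print(o['ee_pos'],abs(o['dq']).max())
C=cam('wrist');pickle.dump(C,open('bars.pkl','wb'))
O=ortho(C,.485,.366,.012,.075,S);cv2.imwrite('pics/bars.png',O)
print(rect(C,'dark',.485,.366,.012,.075));print(O.shape)
E
```

```text
[0.46947491 0.34873769 0.16017341] 0.30061669236113486
('rect', array([0.4868, 0.3622]), 'centroid', array([0.487 , 0.3621]), 'size mm', array([ 11.9, 117. ]), 'yaw', 9.6)
(600, 600, 3)
```

View pics/bars.png

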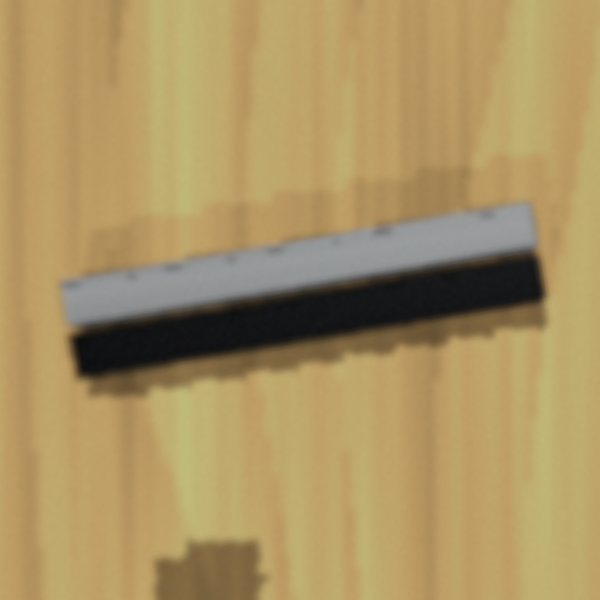

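The bars are parallel. Their outer corners are at (62,283), (530,203), (543,299) and (80,376), so the pair's centre is (0.486, 0.3686) with yaw 9.6°. I'll move over them with the jaws at 45 mm.

```bash
python3 -c "
from h import *
go(.4858,.3686,.06,9.6)"
```

```text
row [ 19.1 -17.1 100.3] [ 0.05 -0.03 -0.7 ] rows>= 3.0 t 20.7167
```

Call:
play_rows([
  [19,-17,40,0,0,-0.7],
  [19,-17,80,0,0,-0.7],
  [19,-17,100,0,0,-0.7],
  [19,-17,100,0,0,-0.7],
  [19,-17,100,0,0,-0.7],
  [19,-17,100,0,0,-0.7],
  [19,-17,100,0,0,-0.7],
], grip=45)

```text
time_s: 21.3
ee_pos: [0.4865, 0.3705, 0.0628]
tool_rot: [[0.986, 0.168, 0.003], [0.168, -0.986, 0.002], [0.004, -0.001, -1.0]]
ft_force: [0.6, -0.1, 0.3]
width: 0.0448
```

```bash
python3 - <<'E'
from h import *
o=observe();print(o['ee_pos'],o['width'],abs(o['dq']).max())
C=cam('wrist');print(rect(C,'dark',.485,.366,.012,.09))
go(.4858,.3686,.010,9.6)
E
```

```text
[0.48645138 0.37046848 0.06278107] 0.044834422187271177 0.3210937359080025
('rect', array([0.4382, 0.3012]), 'centroid', array([0.43  , 0.3025]), 'size mm', array([50.8, 98.1]), 'yaw', 19.6)
row [-1.   1.8 52.6] [-0.06 -0.2   0.07] rows>= 2.0 t 21.35
```

Call:
play_rows([
  [-0.8,1.3,20,0,0,0],
  [-0.8,1.3,38,0,0,0],
  [-0.8,1.3,47,0,0,0],
  [-0.8,1.3,51,0,0,0],
  [-0.8,1.3,51,0,0,0],
  [-0.8,1.3,51,0,0,0],
])

```text
time_s: 21.85
ee_pos: [0.4851, 0.3688, 0.0102]
tool_rot: [[0.986, 0.168, 0.001], [0.168, -0.986, 0.0], [0.001, -0.0, -1.0]]
ft_force: [0.1, 0.0, 0.9]
width: 0.0449
```

```bash
python3 - <<'E'
from h import *
o=observe();print(o['ee_pos'],o['ft_force'],abs(o['dq']).max())
go(.4858,.3686,.009,9.6)
E
```

```text
[0.48507113 0.36879605 0.01022149] [0.08520975 0.02661121 0.88454828] 0.32798448116997964
row [0.7 0.3 1.2] [-0.01 -0.07  0.1 ] rows>= 1.0 t 21.85
```

Call:
play_rows([
  [0.7,0.3,1,0,0,0],
  [0.7,0.3,1,0,0,0],
  [0.7,0.3,1,0,0,0],
  [0.7,0.3,1,0,0,0],
  [0.7,0.3,1,0,0,0],
  [0.7,0.3,1,0,0,0],
  [0.7,0.3,1,0,0,0],
  [0.7,0.3,1,0,0,0],
], grip=10, squeeze=60)

```text
time_s: 22.52
ee_pos: [0.4861, 0.3686, 0.0096]
tool_rot: [[0.986, 0.168, 0.002], [0.168, -0.986, 0.0], [0.002, -0.0, -1.0]]
ft_force: [-1.1, -1.2, 5.9]
width: 0.0206
```

The width reads 20.6 mm where I expected about 22–24. I'll lift gently and look before travelling.

Call:
play_rows([
  [0,0,-5,0,0,0],
  [0,0,-10,0,0,0],
  [0,0,-20,0,0,0],
  [0,0,-30,0,0,0],
  [0,0,-40,0,0,0],
  [0,0,-40,0,0,0],
  [0,0,-40,0,0,0],
])

```text
time_s: 23.1
ee_pos: [0.4859, 0.3686, 0.0493]
tool_rot: [[0.986, 0.168, 0.002], [0.168, -0.986, 0.001], [0.002, -0.0, -1.0]]
ft_force: [0.2, -0.0, -2.0]
width: 0.0204
```

```bash
python3 - <<'E'
from h import *
o=observe();print(o['ee_pos'],o['ft_force'],o['ft_torque'],o['width'])
C=cam('wrist');s=cam('scene')
u,v=w2pix(s,[.486,.3686,.05])[0].astype(int);print(u,v)
a=cv2.resize(C['img'][120:345,140:370],(400,391),interpolation=cv2.INTER_CUBIC)
b=cv2.resize(s['img'][max(0,v-50):v+50,u-50:u+50],(391,391),interpolation=cv2.INTER_CUBIC)
cv2.imwrite('pics/lift.png',np.hstack([a,b]))
go(.468,-.363,.06,-2.6)
E
```

```text
[0.48590248 0.36857831 0.04933385] [ 0.19500732 -0.0256288  -1.99660661] [-0.03184498  0.0318224   0.00216995] 0.0204097566932066
365 290
row [-140.   717.6  -11.6] [ 0.03 -0.   12.29] rows>= 18.0 t 23.2
```

View pics/lift.png

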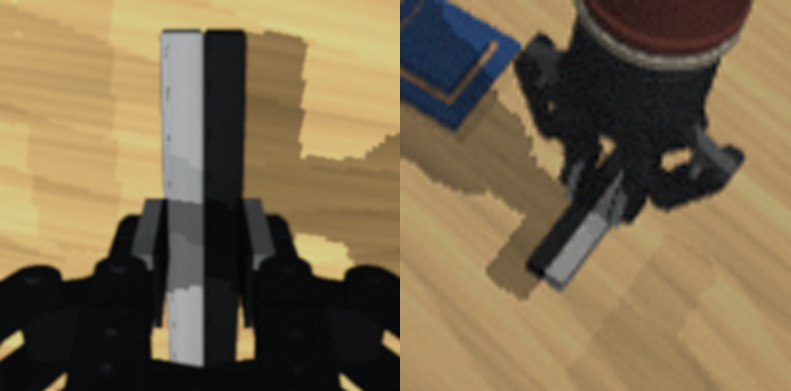

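Both bars are held side by side and level (steel at columns 163–205, black at 205–245, ends flush at row 30). I'll lift higher and carry them over.

Call:
play_rows([
  [0,0,-25,0,0,0],
  [0,0,-50,0,0,0],
  [0,10,-70,0,0,0],
  [-3,35,-80,0,0,0],
  [-5,65,-80,0,0,1],
  [-7,98,-80,0,0,2],
  [-10,131,-80,0,0,3],
  [-12,164,-80,0,0,4],
  [-15,197,-80,0,0,5],
  [-18,230,-80,0,0,6],
  [-21,263,-80,0,0,6],
  [-24,296,-80,0,0,6],
])

```text
time_s: 24.2
ee_pos: [0.5112, 0.0707, 0.128]
tool_rot: [[0.998, 0.064, -0.0], [0.064, -0.998, -0.0], [-0.0, 0.0, -1.0]]
ft_force: [0.8, -0.1, 0.0]
width: 0.0098
```

```bash
python3 -c "
from h import *
print(observe()['width']);go(.468,-.3643,.06,-2.6)"
```

```text
0.00980832858409675
row [-71.1 431.3  68.2] [0.03 0.01 6.29] rows>= 11.0 t 24.2
```

The width has dropped to 9.8 mm, so something slipped. I'll look now.

```bash
python3 - <<'E'
from h import *
o=observe();print(o['ft_force'],o['width'])
C=cam('wrist');s=cam('top')
a=cv2.resize(C['img'],(400,300))
b=cv2.resize(s['img'][120:280,80:300],(400,291),interpolation=cv2.INTER_CUBIC)
cv2.imwrite('pics/drop.png',np.hstack([a[:291],b]))
E
```

```text
[ 0.76746818 -0.06652258  0.04856816] 0.00980832858409675
```

View pics/drop.png

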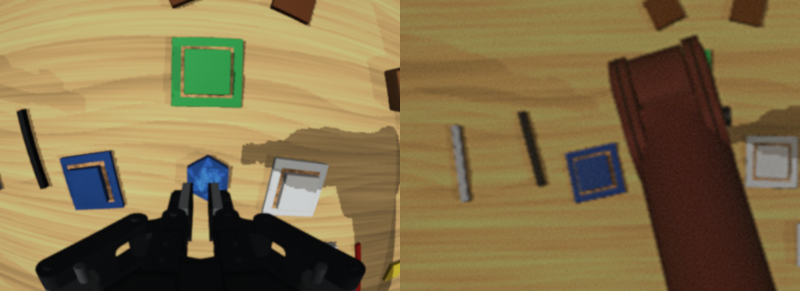

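Both bars slipped out and lie on the bench, apart but intact: steel at (460,163) and black at (533,148) in the right panel. The tiles are untouched. The grip was too high, because the pad ends stand back from the TCP when open. I'll measure the bars, put black next to steel, then regrasp the pair lower.

```bash
python3 -c "
from h import *
go(.46,.36,.22,8)"
```

```text
row [ -35.1 -296.3  -93.1] [ 0.16  0.05 -4.75] rows>= 8.0 t 24.3
```

Call:
play_rows([
  [-35,-296,-93,0,0,-4.7],
  [-35,-296,-93,0,0,-4.7],
  [-35,-296,-93,0,0,-4.7],
  [-35,-296,-93,0,0,-4.7],
  [-35,-296,-93,0,0,-4.7],
  [-35,-296,-93,0,0,-4.7],
  [-35,-296,-93,0,0,-4.7],
  [-35,-296,-93,0,0,-4.7],
  [-35,-296,-93,0,0,-4.7],
  [-35,-296,-93,0,0,-4.7],
  [-35,-296,-93,0,0,-4.7],
  [-35,-296,-93,0,0,-4.7],
], grip=45)

```text
time_s: 25.3
ee_pos: [0.4579, 0.364, 0.2204]
tool_rot: [[0.99, 0.144, -0.0], [0.144, -0.99, -0.002], [-0.001, 0.002, -1.0]]
ft_force: [-0.2, 0.4, 0.2]
width: 0.0449
```

```bash
cat >> h.py <<'E'
def bar(C,x,y,col,half=.1,zt=.012):
    """rects of bar-like blobs (min side 8-20mm, length 70-135) near x,y"""
    O=ortho(C,x,y,zt,half,S);h,s,v=cv2.split(cv2.cvtColor(O,cv2.COLOR_BGR2HSV))
    m=((v<50)&(s<150) if col=='black' else (s<60)&(v>60)).astype(np.uint8)*255
    m=cv2.morphologyEx(m,cv2.MORPH_OPEN,np.ones((9,9)))
    for c in cv2.findContours(m,cv2.RETR_EXTERNAL,cv2.CHAIN_APPROX_NONE)[0]:
        (u,w),(a,b),t=cv2.minAreaRect(c);L=max(a,b)/4;W=min(a,b)/4
        if L>25: 
            t=-t if a>b else -t+90
            print(col,'c',np.round([x-half+u/S,y+half-w/S],4),'LxW',round(L,1),round(W,1),'yaw',round((t+90)%180-90,1))
E
python3 - <<'E'
from h import *
o=observe();print(o['ee_pos'],abs(o['dq']).max())
C=cam('wrist');cv2.imwrite('pics/raw_b.png',C['img'])
for c in('black','steel'): bar(C,.50,.38,c,.13)
E
```

```text
[0.45789624 0.36403754 0.22042822] 0.3765558825847201
black c [0.4952 0.3155] LxW 116.6 11.3 yaw 14.3
steel c [0.4756 0.4259] LxW 119.4 13.2 yaw 7.1
```

```bash
python3 -c "
from h import *
go(.4952,.3155,.08,14.3)"
```

```text
row [ 29.9  53.1 140.7] [ 0.08  0.03 -6.02] rows>= 4.0 t 25.35
```

Call:
play_rows([
  [30,53,60,0,0,-6],
  [30,53,110,0,0,-6],
  [30,53,140,0,0,-6],
  [30,53,140,0,0,-6],
  [30,53,140,0,0,-6],
  [30,53,140,0,0,-6],
  [30,53,140,0,0,-6],
  [30,53,140,0,0,-6],
  [30,53,140,0,0,-6],
])

```text
time_s: 26.1
ee_pos: [0.4958, 0.3188, 0.0837]
tool_rot: [[0.968, 0.249, 0.003], [0.249, -0.968, 0.002], [0.004, -0.001, -1.0]]
ft_force: [0.4, 0.3, -0.7]
width: 0.045
```

```bash
python3 - <<'E'
from h import *
o=observe();print(o['ee_pos'],abs(o['dq']).max())
C=cam('wrist')
bar(C,.50,.33,'black',.09);bar(C,.4756,.4259,'steel',.08)
go(.4955,.316,.003,14.3)
E
```

```text
[0.49575238 0.31884203 0.08368512] 0.5177201070074757
black c [0.448  0.2529] LxW 80.2 32.7 yaw 18.4
black c [0.4961 0.3149] LxW 118.0 10.6 yaw 14.4
black c [0.4362 0.3615] LxW 52.5 41.5 yaw 0.0
steel c [0.4484 0.3569] LxW 28.0 6.5 yaw -10.3
steel c [0.476  0.4257] LxW 119.9 13.0 yaw 7.1
row [-1.   2.5 80.2] [-0.02 -0.18  0.14] rows>= 2.0 t 26.15
```

Call:
play_rows([
  [-0.3,2.6,30,0,0,0],
  [-0.3,2.6,55,0,0,0],
  [-0.3,2.6,70,0,0,0],
  [-0.3,2.6,76,0,0,0],
  [-0.3,2.6,78,0,0,0],
  [-0.3,2.6,78,0,0,0],
  [-0.3,2.6,78,0,0,0],
])

```text
time_s: 26.73
ee_pos: [0.496, 0.3156, 0.0046]
tool_rot: [[0.969, 0.249, 0.002], [0.249, -0.969, 0.001], [0.002, -0.0, -1.0]]
ft_force: [0.4, 0.4, 0.2]
width: 0.0447
```

Call:
play_rows([
  [0,0,0,0,0,0],
  [0,0,0,0,0,0],
  [0,0,0,0,0,0],
  [0,0,0,0,0,0],
  [0,0,0,0,0,0],
  [0,0,0,0,0,0],
  [0,0,0,0,0,0],
], grip=5, squeeze=40)

```text
time_s: 27.32
ee_pos: [0.4958, 0.3151, 0.0042]
tool_rot: [[0.969, 0.249, 0.001], [0.249, -0.969, 0.0], [0.001, 0.0, -1.0]]
ft_force: [-1.5, -0.9, 6.4]
width: 0.0108
```

```bash
python3 - <<'E'
from h import *
o=observe()
e=o['tool_rot'].T@(np.array([.496,.3155,0.005])-o['ee_pos']);print('bar in tool mm',e*1e3)
a=np.radians(7.1)
x,y=.4805-e[0]*np.cos(a),.3862-e[0]*np.sin(a);print(x,y)
go(x,y,o['ee_pos'][2],7.1)
E
```

```text
bar in tool mm [ 0.26588255 -0.31256968 -0.83720753]
0.4802361562560944 0.3861671365244527
row [  2.6 -72.7  -0. ] [ 0.01 -0.08  7.29] rows>= 2.0 t 27.3167
```

Call:
play_rows([
  [0,0,-10,0,0,0],
  [0,0,-20,0,0,0],
  [1,-20,-20,0,0,2],
  [2,-45,-20,0,0,5],
  [2.6,-65,-20,0,0,7.2],
  [2.6,-72.7,-20,0,0,7.2],
  [2.6,-72.7,-12,0,0,7.2],
  [2.6,-72.7,-5,0,0,7.2],
  [2.6,-72.7,0,0,0,7.2],
  [2.6,-72.7,0,0,0,7.2],
  [2.6,-72.7,0,0,0,7.2],
])

```text
time_s: 28.23
ee_pos: [0.4801, 0.3842, 0.0037]
tool_rot: [[0.992, 0.124, -0.0], [0.124, -0.992, -0.002], [-0.0, 0.002, -1.0]]
ft_force: [-6.1, -1.9, 12.9]
width: 0.0107
```

Call:
play_rows([
  [0,0,0,0,0,0],
  [0,0,0,0,0,0],
  [0,0,0,0,0,0],
  [0,0,-20,0,0,0],
  [0,0,-50,0,0,0],
  [0,0,-90,0,0,0],
  [0,0,-120,0,0,0],
  [0,0,-130,0,0,0],
  [0,0,-130,0,0,0],
  [0,0,-130,0,0,0],
], grip=24)

```text
time_s: 29.07
ee_pos: [0.48, 0.3853, 0.1327]
tool_rot: [[0.992, 0.125, 0.001], [0.125, -0.992, -0.001], [0.0, 0.001, -1.0]]
ft_force: [0.1, -0.2, -0.7]
width: 0.0241
```

```bash
python3 - <<'E'
from h import *
o=observe();print(o['ee_pos'],abs(o['dq']).max(),o['width'])
C=cam('wrist')
bar(C,.50,.40,'black',.09);bar(C,.4756,.4259,'steel',.08)
E
```

```text
[0.47999865 0.38533655 0.13274666] 1.6715513603977727 0.02409334059141647
black c [0.4199 0.3309] LxW 27.5 12.1 yaw 26.6
black c [0.4241 0.3512] LxW 30.2 9.6 yaw 9.5
black c [0.4801 0.3851] LxW 117.1 10.3 yaw 7.1
steel c [0.4783 0.4262] LxW 114.9 13.0 yaw 7.0
```

```bash
python3 -c "
from h import *
go(.4780,.4055,.05,7.1)"
```

```text
row [  1.2 -20.7  81.7] [0.09 0.07 0.07] rows>= 3.0 t 29.1167
```

Call:
play_rows([
  [0.5,-10,0,0,0,0],
  [0.5,-20.7,5,0,0,0],
  [0.5,-20.7,20,0,0,0],
  [0.5,-20.7,50,0,0,0],
  [0.5,-20.7,82,0,0,0],
  [0.5,-20.7,82,0,0,0],
  [0.5,-20.7,82,0,0,0],
  [0.5,-20.7,82,0,0,0],
], grip=76)

```text
time_s: 29.78
ee_pos: [0.4775, 0.4077, 0.052]
tool_rot: [[0.992, 0.126, 0.0], [0.126, -0.992, 0.0], [0.0, -0.0, -1.0]]
ft_force: [-1.0, 0.2, 0.5]
width: 0.0763
```

```bash
python3 -c "
from h import *
o=observe();print(o['ee_pos'],o['width'],abs(o['dq']).max())
go(.4780,.4055,.0025,7.1)"
```

```text
[0.47749928 0.40769286 0.05197331] 0.07633644846327502 1.5055553604509824
row [ 0.2  2.3 49.5] [-0.02 -0.01  0.15] rows>= 2.0 t 29.7833
```

Call:
play_rows([
  [0.2,1.3,20,0,0,0],
  [0.2,1.3,38,0,0,0],
  [0.2,1.3,46,0,0,0],
  [0.2,1.3,49,0,0,0],
  [0.2,1.3,49,0,0,0],
  [0.2,1.3,49,0,0,0],
])

```text
time_s: 30.28
ee_pos: [0.4786, 0.406, 0.0036]
tool_rot: [[0.992, 0.125, 0.002], [0.125, -0.992, 0.001], [0.002, -0.001, -1.0]]
ft_force: [0.1, 0.1, 0.5]
width: 0.0759
```

Call:
play_rows([
  [0,0,0,0,0,0],
  [0,0,0,0,0,0],
  [0,0,0,0,0,0],
  [0,0,0,0,0,0],
  [0,0,0,0,0,0],
  [0,0,0,0,0,0],
  [0,0,0,0,0,0],
  [0,0,0,0,0,0],
], grip=32, squeeze=20)

```text
time_s: 30.95
ee_pos: [0.478, 0.4053, 0.0022]
tool_rot: [[0.992, 0.125, 0.0], [0.125, -0.992, -0.0], [0.0, 0.0, -1.0]]
ft_force: [0.1, 0.2, 1.2]
width: 0.032
```

Call:
play_rows([
  [0,0,0,0,0,0],
  [0,0,0,0,0,0],
  [0,0,0,0,0,0],
  [0,0,0,0,0,0],
  [0,0,0,0,0,0],
  [0,0,0,0,0,0],
], grip=10, squeeze=25)

```text
time_s: 31.45
ee_pos: [0.478, 0.4053, 0.0023]
tool_rot: [[0.992, 0.125, 0.0], [0.125, -0.992, -0.0], [0.0, 0.0, -1.0]]
ft_force: [-0.1, 0.6, 3.6]
width: 0.0233
```

Call:
play_rows([
  [0,0,0,0,0,0],
  [0,0,0,0,0,0],
  [0,0,0,0,0,0],
  [0,0,0,0,0,0],
], squeeze=50)

```text
time_s: 31.78
ee_pos: [0.4781, 0.4054, 0.0024]
tool_rot: [[0.992, 0.125, 0.001], [0.125, -0.992, -0.0], [0.0, 0.0, -1.0]]
ft_force: [-0.6, -0.1, 4.9]
width: 0.0226
```

The width is 22.6 mm this time, consistent with two bars. I'll lift slowly and watch the width.

Call:
play_rows([
  [0,0,-5,0,0,0],
  [0,0,-15,0,0,0],
  [0,0,-30,0,0,0],
  [0,0,-45,0,0,0],
  [0,0,-60,0,0,0],
  [0,0,-75,0,0,0],
  [0,0,-90,0,0,0],
  [0,0,-100,0,0,0],
  [0,0,-100,0,0,0],
  [0,0,-100,0,0,0],
])

```text
time_s: 32.62
ee_pos: [0.4782, 0.4052, 0.1025]
tool_rot: [[0.992, 0.125, 0.001], [0.125, -0.992, -0.0], [0.001, 0.0, -1.0]]
ft_force: [-0.1, 0.5, -1.6]
width: 0.0225
```

```bash
python3 - <<'E'
from h import *
o=observe();print(o['ee_pos'],o['width'],o['ft_force'],np.round(o['ft_torque'],3))
C=cam('wrist');z=o['ee_pos'][2]
bar(C,.478,.405,'black',.08,z+.009);bar(C,.478,.405,'steel',.08,z+.009)
cv2.imwrite('pics/held_raw.png',C['img'])
go(.52,0,z,2);go(.468,-.3643,.06,-2.6)
E
```

```text
[0.47815366 0.40522676 0.10249387] 0.022528107727883474 [-0.10070365  0.50725214 -1.57588773] [-0.021  0.034  0.014]
black c [0.4679 0.4051] LxW 159.8 139.8 yaw -90.0
steel c [0.4827 0.4126] LxW 110.1 12.4 yaw 7.2
row [ -8.8 407.   -0.5] [0.05 0.01 5.19] rows>= 10.0 t 32.6667
row [-106.   761.8   42.3] [0.05 0.01 9.79] rows>= 19.0 t 32.6667
```

Call:
play_rows([
  [0,5,-10,0,0,0],
  [0,15,-15,0,0,0],
  [0,32,-15,0,0,0.3],
  [0,52,-15,0,0,0.6],
  [-1,75,-15,0,0,1],
  [-1,99,-15,0,0,1.3],
  [-2,123,-15,0,0,1.7],
  [-2,147,-15,0,0,2],
  [-3,171,-15,0,0,2.3],
  [-3,195,-15,0,0,2.7],
  [-4,219,-15,0,0,3],
  [-5,243,-15,0,0,3.3],
])

```text
time_s: 33.67
ee_pos: [0.5034, 0.1613, 0.1176]
tool_rot: [[0.998, 0.067, 0.0], [0.067, -0.998, -0.001], [0.0, 0.001, -1.0]]
ft_force: [0.4, -0.6, -1.3]
width: 0.0224
```

Call:
play_rows([
  [0,24,0,0,0,0.4],
  [0,48,0,0,0,0.8],
  [0,72,0,0,0,1.2],
  [0,96,0,0,0,1.6],
  [0,120,0,0,0,2],
  [0,144,0,0,0,2.4],
  [-2,168,0,0,0,2.8],
  [-6,192,0,0,0,3.2],
  [-10,216,0,0,0,3.6],
  [-15,240,0,0,0,4],
  [-20,262,0,0,0,4.4],
  [-24,280,0,0,0,4.8],
])

```text
time_s: 34.67
ee_pos: [0.4975, -0.1201, 0.1176]
tool_rot: [[1.0, -0.018, 0.0], [-0.018, -1.0, -0.001], [0.0, 0.001, -1.0]]
ft_force: [-0.2, -0.2, -0.7]
width: 0.0222
```

```bash
python3 - <<'E'
from h import *
o=observe();print(o['ee_pos'],o['width'],abs(o['dq']).max())
go(.4681,-.3643,.06,-2.6)
E
```

```text
[ 0.49749712 -0.12012861  0.11763793] 0.022238117577205847 20.413598905968396
row [-25.  244.6  57.8] [ 0.04 -0.01  1.57] rows>= 7.0 t 34.6667
```

Call:
play_rows([
  [-2,22,0,0,0,0.3],
  [-5,46,0,0,0,0.5],
  [-8,70,0,0,0,0.7],
  [-11,94,0,0,0,0.9],
  [-14,118,0,0,0,1.1],
  [-17,142,0,0,0,1.3],
  [-20,166,0,0,0,1.5],
  [-22,190,5,0,0,1.5],
  [-24,210,20,0,0,1.5],
  [-25,226,40,0,0,1.5],
  [-25,232,55,0,0,1.5],
  [-25,234,58,0,0,1.5],
])

```text
time_s: 35.67
ee_pos: [0.467, -0.3523, 0.0569]
tool_rot: [[0.999, -0.045, -0.003], [-0.045, -0.999, 0.001], [-0.003, -0.001, -1.0]]
ft_force: [-0.3, 0.7, -1.4]
width: 0.022
```

Call:
play_rows([
  [0,0,0,0,0,0],
  [0,0,0,0,0,0],
  [0,0,0,0,0,0],
])

```text
time_s: 35.92
ee_pos: [0.4707, -0.3506, 0.0608]
tool_rot: [[0.999, -0.041, 0.002], [-0.041, -0.999, -0.001], [0.002, 0.001, -1.0]]
ft_force: [0.2, -0.5, -1.3]
width: 0.0228
```

```bash
python3 - <<'E'
from h import *
o=observe();print(o['ee_pos'],o['width'],o['ft_force'],abs(o['dq']).max())
C=cam('wrist');z=o['ee_pos'][2]
bar(C,*o['ee_pos'][:2],'steel',.08,z+.009)
h=bar
go(.4681,-.3643,.0125,-2.6)
cv2.imwrite('pics/pl.png',cv2.resize(C['img'][100:350,120:390],(648,600),interpolation=cv2.INTER_CUBIC))
E
```

```text
[ 0.47071846 -0.35063658  0.06076332] 0.02281435157026465 [ 0.23956589 -0.50974117 -1.29178299] 0.3326776594461181
steel c [ 0.4764 -0.3437] LxW 110.2 12.9 yaw -2.2
row [-2.2 13.7 48.3] [ 0.06 -0.11  0.26] rows>= 2.0 t 35.9667
```

Call:
play_rows([
  [-2,7,10,0,0,0.3],
  [-2.5,13.5,22,0,0,0.3],
  [-2.5,13.5,32,0,0,0.3],
  [-2.5,13.5,38,0,0,0.3],
  [-2.5,13.5,40,0,0,0.3],
  [-2.5,13.5,40,0,0,0.3],
  [-2.5,13.5,40,0,0,0.3],
])

```text
time_s: 36.55
ee_pos: [0.467, -0.3642, 0.0193]
tool_rot: [[0.999, -0.047, 0.0], [-0.047, -0.999, -0.0], [0.0, 0.0, -1.0]]
ft_force: [-0.6, 0.9, -1.5]
width: 0.0227
```

```bash
python3 - <<'E'
from h import *
o=observe();print(o['ee_pos'],o['width'],abs(o['dq']).max())
C=cam('wrist');z=o['ee_pos'][2]
go(.4678,-.3643,.0107,-2.6)
cv2.imwrite('pics/pl.png',cv2.resize(C['img'][60:350,100:410],(641,600),interpolation=cv2.INTER_CUBIC))
E
```

```text
[ 0.4670199  -0.36417811  0.01933058] 0.022736509678169124 0.5955546431480789
row [ 0.6 -0.1  9. ] [ 0.03 -0.04 -0.08] rows>= 1.0 t 36.6
```

Call:
play_rows([
  [0.6,0,4,0,0,0],
  [0.6,0,7,0,0,0],
  [0.6,0,8.5,0,0,0],
  [0.6,0,9,0,0,0],
  [0.6,0,9,0,0,0],
  [0.6,0,9,0,0,0],
])

```text
time_s: 37.1
ee_pos: [0.4675, -0.3645, 0.0105]
tool_rot: [[0.999, -0.047, 0.0], [-0.047, -0.999, -0.0], [0.0, 0.0, -1.0]]
ft_force: [-0.2, 0.4, -1.1]
width: 0.0225
```

Call:
play_rows([
  [0,0,0.7,0,0,0],
  [0,0,0.7,0,0,0],
  [0,0,0.7,0,0,0],
])

```text
time_s: 37.35
ee_pos: [0.4675, -0.3645, 0.0104]
tool_rot: [[0.999, -0.047, 0.0], [-0.047, -0.999, -0.0], [0.0, 0.0, -1.0]]
ft_force: [-1.7, 2.9, 7.7]
width: 0.0222
```

Contact is confirmed at 7.7 N. I'll release slowly, retreat straight up, and then check.

Call:
play_rows([
  [0,0,0,0,0,0],
  [0,0,0,0,0,0],
  [0,0,0,0,0,0],
  [0,0,0,0,0,0],
  [0,0,-10,0,0,0],
  [0,0,-30,0,0,0],
  [0,0,-60,0,0,0],
  [-10,0,-100,0,0,0],
  [-40,0,-140,0,0,0],
  [-80,0,-170,0,0,0],
  [-100,0,-180,0,0,0],
  [-100,0,-180,0,0,0],
], grip=45)

```text
time_s: 38.35
ee_pos: [0.3635, -0.3623, 0.1953]
tool_rot: [[0.999, -0.052, 0.004], [-0.052, -0.999, -0.005], [0.004, 0.005, -1.0]]
ft_force: [0.9, -2.1, 1.0]
width: 0.0454
```

Call:
play_rows([
  [0,0,0,0,0,0],
  [0,0,0,0,0,0],
  [0,0,0,0,0,0],
])

```text
time_s: 38.6
ee_pos: [0.3681, -0.3591, 0.1892]
tool_rot: [[0.999, -0.046, -0.0], [-0.046, -0.999, 0.0], [-0.0, -0.0, -1.0]]
ft_force: [1.0, 0.2, -0.3]
width: 0.045
```

```bash
python3 - <<'E'
from h import *
o=observe();print(o['ee_pos'],o['width'],abs(o['dq']).max())
C=cam('wrist');cv2.imwrite('pics/fin_raw.png',C['img'])
print('mount',rect(C,'dark',.468,-.364,.008,.1))
bar(C,.468,-.364,'steel',.1,.02);bar(C,.468,-.364,'black',.1,.02)
# profile across the mount at 3 stations along its axis
O=ortho(C,.468,-.364,.02,.05,1000);g=cv2.cvtColor(O,cv2.COLOR_BGR2HSV)
for dx in (-40,0,40): print(dx,'V',g[10:90:2,50+dx,2].tolist())
for dx in (0,): print(dx,'S',g[10:90:2,50+dx,1].tolist())
T=cam('top');
for n,c,x,y in[('w','white',.4637,-.062),('b','blue',.455,.213),('g','green',.6012,.067)]: print(n,rect(T,c,x,y,.008))
E
```

```text
[ 0.36813099 -0.35908971  0.18921612] 0.04497467584787629 0.8660900852545479
mount ('rect', array([ 0.468 , -0.3644]), 'centroid', array([ 0.468 , -0.3643]), 'size mm', array([156.5,  68.2]), 'yaw', -2.5)
steel c [ 0.4676 -0.3576] LxW 119.3 12.8 yaw -2.8
black c [ 0.467  -0.3643] LxW 150.6 65.7 yaw -2.5
black c [ 0.5649 -0.3919] LxW 143.7 5.7 yaw -90.0
-40 V [190, 190, 151, 49, 24, 27, 23, 30, 136, 190, 175, 166, 168, 156, 157, 155, 149, 151, 143, 57, 23, 22, 24, 21, 25, 77, 101, 132, 181, 187, 130, 32, 21, 22, 21, 23, 71, 135, 180, 181]
0 V [187, 191, 198, 158, 42, 25, 25, 25, 33, 123, 158, 150, 158, 163, 146, 155, 155, 150, 151, 145, 61, 23, 24, 25, 23, 25, 75, 98, 143, 189, 184, 134, 30, 22, 23, 23, 24, 80, 130, 182]
40 V [180, 179, 180, 179, 130, 32, 24, 24, 24, 40, 136, 172, 179, 169, 161, 149, 153, 156, 152, 149, 140, 59, 24, 25, 25, 24, 28, 75, 93, 124, 171, 188, 142, 28, 23, 22, 23, 30, 85, 116]
0 S [121, 121, 120, 124, 73, 41, 20, 10, 39, 133, 136, 138, 137, 133, 31, 5, 7, 3, 7, 4, 17, 33, 21, 20, 33, 31, 139, 135, 137, 135, 134, 135, 60, 23, 22, 33, 21, 124, 126, 122]
w ('rect', array([ 0.4632, -0.0616]), 'centroid', array([ 0.4632, -0.0614]), 'size mm', array([79.6, 79.3]), 'yaw', -2.7)
b ('rect', array([0.4544, 0.2127]), 'centroid', array([0.4544, 0.2128]), 'size mm', array([75.9, 75.3]), 'yaw', 10.5)
g ('rect', array([0.6005, 0.0671]), 'centroid', array([0.6005, 0.0671]), 'size mm', array([79.3, 79.3]), 'yaw', 2.7)
```

```bash
python3 -c "
from station import close_job;print(close_job())"
```

```text
the job is handed in; nothing more can be done
None
```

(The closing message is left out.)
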